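# Charge a grinding jar from the media box

### The arm

A 6-joint arm with a two-finger parallel gripper is mounted at the origin on a cart in front of the work surface, level with it; the furniture and walls round the work are solid. World frame = base frame: x ahead of the robot, y to its left, z up, the work surface at z = 0. Lengths are in m, angles in rad, forces in N, time in s.
With the tool pointing down it reaches from about 0.35 to 0.975 m from the base axis. Payload 4.9 kg.
Tool frame: the origin (TCP) lies on the front face of the gripper's body, between the roots of the fingers; the fingertips stand 73 mm ahead of it and the grasp point (between the pads) lies 54 mm ahead of it; z points along the fingers, y is the line along which they close (so a half turn about z gives the same grasp; the last joint's range is limited). The gripper opens to 85 mm and grips with 20 to 120 N. Pads are 22 mm wide; open, the fingers measure 114 mm over their backs; the gripper's body (76 mm by 85 mm) begins 54 mm behind the grasp point. The pads swing forward as they close: fully open they stand 13 mm farther back than shut.
Start: joints at [-1.268, 0.053, 1.613, -0, 1.476, -0.119], TCP at [0.256, -0.57, 0.304] pointing down, gripper open.
Joint ranges: [-3.01, 3.01], [-1.01, 2.22], [0.06, 2.58], [-1.02, 4.17], [0.09, 2.62], [-3.14, 3.14]. Speed limits (rad/s): [2.57, 2.57, 3.14, 3.14, 3.14, 3.14].

### API

Orientations are given as a rotation vector (axis times angle).
In Python, from station import status, imaging, order gives the robot as it stands.
- The arm moves only by the tool arm_command, never from a script. Its argument "increments" is a list of rows, each an object with "slide": the shift along the tool's x, y, z in m, a list of three; "spin": the turn about the tool's z in degrees; "gripper": the opening, from -1 (shut) to 1 (fully open). In form: [{"slide": [x, y, z], "spin": spin, "gripper": gripper}, ...]. A call has 1 to 8 rows; each row is the pose to reach, as a shift and turn from the pose commanded when the call began, along the tool's axes at that moment; what a row does not reach only later rows make up. A row lasts 1/12 s, in which the tool goes at most 41.7 mm and 7.16 degrees, less where a joint would pass 70% of its speed; a pose out of reach is approached as far as the arm can. A call with a gripper value outside its range is refused whole. The fingers move at their own pace and stop on an object; "newtons" is the grip in N (left out, the last holds). Time passes only in rows, so rows that repeat a pose let the fingers close. It gives the time, the measured TCP pose, the force, the opening and the grip force at its end, in the units of the state.
- status.get_obs(): the state, without advancing time (a new reading comes with each control period).
- imaging.get_image(name): name is "side" or "top"; returns a dict with "frame" (480x640x3 uint8, red, green, blue), "vfov" (degrees; the focal length in pixels is half the picture's height over the tangent of half this angle, whatever the lens; pixels are square), "cx", "cy" (the principal point, pixels), "k1" (the pictures are not rectified: a ray, as slopes to the right and down, at radius r is drawn at 1 + k1 r^2 times it, then the intrinsics apply), "view" (4x4, takes a point from world to camera coordinates). Camera axes: x right, y up, looking along -z (the intrinsics and any distortion apply to the point x, -y, -z); pixel columns grow to the right and rows downward; lengths in m; the calibration is good to about 2 mm. A picture is of the moment at which its call begins. There is no depth.
- order.finish_job(): hands the job in; it is judged then, once.
The state is a dict: "t": time; "q": joint angles; "dq": joint speeds; "effort": joint torques, N m; "tool_pos": TCP position; "tool_rot": TCP orientation; "contact_force": force on the tool from outside, world axes, zero at the start; "wrist_torque": the same for the moment, N m; "opening": finger opening in m; "grip_force": force on a finger pad.
Only numpy, scipy, OpenCV 4.12 (cv2) and the standard library are available. Lean on these libraries where they do the work, as an engineer would, in place of code of your own. Each camera call takes 0.05 s, during which the arm holds its last target. There are 200 camera calls.

### The job

Pull down the front flap of the small blue media box, take the steel scoop by its handle and scoop up the reddish-brown grinding cylinders; carry at least three of the four out together on the scoop and tip them into the open steel grinding jar, without touching the cylinders with the fingers and without leaving any lying about (one left behind in the box is fine). Then lay the scoop flat on the table and push the flap fully shut; the jar stays upright and the yellow-lidded sample pot stays where it stands.

Things in the scene. Friction and masses are not known exactly. Their poses are not given: they have to be found in the camera images.
- media_box: fixed blue metal box, 126 deep, 88 wide, 115 high, its front closed by the flap. Origin on the table under the hinge line, mid-width; x points into the box, y left, z up. Inside: floor 40 mm above the table, y -40 to 40, x 0 to 122 (back wall), walls 4 thick, 72 high. A clear roof 72 mm over the floor covers x 54 to 126; the front is open above. Low lugs stick out 19 mm at the sides of its foot
- box_floor (a point): point on the box's inner floor at the hinge line, mid-width; axes as the box's
- flap_hinge (a point): middle of the flap's hinge axis, which lies along the box's y, 40 mm above the table
- flap (a joint): flap angle, rad: 0 = shut (upright), 1.571 = fully open (level, towards the robot, inner face 2 mm below the box floor's level). Stiff hinge (about 0.07 N m), stays where it is left; 1 to 3 N at the bar moves it. Starts at 0 to 0.3
- flap_bar (a point): middle of the flap's round pull bar, 9 mm thick, 68 long along the box's y, on a stem at each end. From the hinge it is at x -6, z 98 mm when shut, x -98, z -6 when open. The white panel (4 thick, 78 wide) ends 64 mm from the hinge: 29 mm stay free between panel and bar for a finger. Pinched from above, the bar turns between the fingers as the flap swings
- scoop: loose scoop, 0.13 kg, standing on its flat steel pan. Origin under the pan's centre; x forward to the open lip, z up. Pan 92 long (x -46 to 46), 68 wide (63 inside), floor 2.5 thick (1.3 at the lip), side and rear walls 28 high, sides lower and ending 12 mm short of the lip. Black handle, 18 thick (y), 22 high, rises rearward at 30 degrees: centre line x -43, z 18 to x -129, z 68
- scoop_grip (a point): point on the handle's centre line for gripping it across its 18 mm (scoop x -104, z 53 mm); axes as the scoop's
- scoop_lip (a point): middle of the pan's front lip, underside (scoop x 46 mm, z 0); axes as the scoop's
- jar: loose open round steel grinding jar, 0.8 kg, 108 mm over the rim, 72 high, inside at least 92 in diameter, inner floor 8 mm up. Origin at the centre of its underside, z up. Beside it, on the robot's right, stands a fixed microscope about 0.4 m tall (x 0.45 to 0.75, y -0.15 to -0.35 m): the arm has to keep clear of it
- pot: loose sample pot with a yellow screw lid, 52 in diameter, 59 mm high, a bystander. Origin at the centre of its underside
- piece_1: polished reddish-brown ceramic grinding cylinder with rounded-off ends, 26 mm in diameter and 26 high, 30 g, slippery (friction about 0.3); starts standing on the box floor, the four side by side in the rear half (box x 60 to 122 mm). Origin at its centre, z along its axis
- piece_2: polished reddish-brown ceramic grinding cylinder with rounded-off ends, 26 mm in diameter and 26 high, 30 g, slippery (friction about 0.3); starts standing on the box floor, the four side by side in the rear half (box x 60 to 122 mm). Origin at its centre, z along its axis
- piece_3: polished reddish-brown ceramic grinding cylinder with rounded-off ends, 26 mm in diameter and 26 high, 30 g, slippery (friction about 0.3); starts standing on the box floor, the four side by side in the rear half (box x 60 to 122 mm). Origin at its centre, z along its axis
- piece_4: polished reddish-brown ceramic grinding cylinder with rounded-off ends, 26 mm in diameter and 26 high, 30 g, slippery (friction about 0.3); starts standing on the box floor, the four side by side in the rear half (box x 60 to 122 mm). Origin at its centre, z along its axis

How it is judged:
On the way, in this order (a step that is already met when the one before it is completed fails the run):
1. the flap is pulled down, at least 1.35 rad open (value of joint flap above 1.35 rad), for 0.2 s.
2. at least three grinding cylinders lie in the pan of the scoop, out in front of the box (or lifted above it) and more than 60 mm above the table ((((x of piece_1 in the frame of scoop between -0.046 and 0.046 m and y of piece_1 in the frame of scoop between -0.034 and 0.034 m and z of piece_1 in the frame of scoop between 0.005 and 0.05 m and height (world z) of piece_1 above 0.06 m and (x of piece_1 in the frame of box_floor below -0.01 m or height (world z) of piece_1 above 0.125 m)) and (x of piece_2 in the frame of scoop between -0.046 and 0.046 m and y of piece_2 in the frame of scoop between -0.034 and 0.034 m and z of piece_2 in the frame of scoop between 0.005 and 0.05 m and height (world z) of piece_2 above 0.06 m and (x of piece_2 in the frame of box_floor below -0.01 m or height (world z) of piece_2 above 0.125 m)) and (x of piece_3 in the frame of scoop between -0.046 and 0.046 m and y of piece_3 in the frame of scoop between -0.034 and 0.034 m and z of piece_3 in the frame of scoop between 0.005 and 0.05 m and height (world z) of piece_3 above 0.06 m and (x of piece_3 in the frame of box_floor below -0.01 m or height (world z) of piece_3 above 0.125 m))) or ((x of piece_1 in the frame of scoop between -0.046 and 0.046 m and y of piece_1 in the frame of scoop between -0.034 and 0.034 m and z of piece_1 in the frame of scoop between 0.005 and 0.05 m and height (world z) of piece_1 above 0.06 m and (x of piece_1 in the frame of box_floor below -0.01 m or height (world z) of piece_1 above 0.125 m)) and (x of piece_2 in the frame of scoop between -0.046 and 0.046 m and y of piece_2 in the frame of scoop between -0.034 and 0.034 m and z of piece_2 in the frame of scoop between 0.005 and 0.05 m and height (world z) of piece_2 above 0.06 m and (x of piece_2 in the frame of box_floor below -0.01 m or height (world z) of piece_2 above 0.125 m)) and (x of piece_4 in the frame of scoop between -0.046 and 0.046 m and y of piece_4 in the frame of scoop between -0.034 and 0.034 m and z of piece_4 in the frame of scoop between 0.005 and 0.05 m and height (world z) of piece_4 above 0.06 m and (x of piece_4 in the frame of box_floor below -0.01 m or height (world z) of piece_4 above 0.125 m))) or ((x of piece_1 in the frame of scoop between -0.046 and 0.046 m and y of piece_1 in the frame of scoop between -0.034 and 0.034 m and z of piece_1 in the frame of scoop between 0.005 and 0.05 m and height (world z) of piece_1 above 0.06 m and (x of piece_1 in the frame of box_floor below -0.01 m or height (world z) of piece_1 above 0.125 m)) and (x of piece_3 in the frame of scoop between -0.046 and 0.046 m and y of piece_3 in the frame of scoop between -0.034 and 0.034 m and z of piece_3 in the frame of scoop between 0.005 and 0.05 m and height (world z) of piece_3 above 0.06 m and (x of piece_3 in the frame of box_floor below -0.01 m or height (world z) of piece_3 above 0.125 m)) and (x of piece_4 in the frame of scoop between -0.046 and 0.046 m and y of piece_4 in the frame of scoop between -0.034 and 0.034 m and z of piece_4 in the frame of scoop between 0.005 and 0.05 m and height (world z) of piece_4 above 0.06 m and (x of piece_4 in the frame of box_floor below -0.01 m or height (world z) of piece_4 above 0.125 m))) or ((x of piece_2 in the frame of scoop between -0.046 and 0.046 m and y of piece_2 in the frame of scoop between -0.034 and 0.034 m and z of piece_2 in the frame of scoop between 0.005 and 0.05 m and height (world z) of piece_2 above 0.06 m and (x of piece_2 in the frame of box_floor below -0.01 m or height (world z) of piece_2 above 0.125 m)) and (x of piece_3 in the frame of scoop between -0.046 and 0.046 m and y of piece_3 in the frame of scoop between -0.034 and 0.034 m and z of piece_3 in the frame of scoop between 0.005 and 0.05 m and height (world z) of piece_3 above 0.06 m and (x of piece_3 in the frame of box_floor below -0.01 m or height (world z) of piece_3 above 0.125 m)) and (x of piece_4 in the frame of scoop between -0.046 and 0.046 m and y of piece_4 in the frame of scoop between -0.034 and 0.034 m and z of piece_4 in the frame of scoop between 0.005 and 0.05 m and height (world z) of piece_4 above 0.06 m and (x of piece_4 in the frame of box_floor below -0.01 m or height (world z) of piece_4 above 0.125 m))))), for 0.2 s.
3. at least three grinding cylinders are in the jar ((((horizontal distance between piece_1 and jar below 0.047 m and z of piece_1 in the frame of jar between 0.01 and 0.068 m) and (horizontal distance between piece_2 and jar below 0.047 m and z of piece_2 in the frame of jar between 0.01 and 0.068 m) and (horizontal distance between piece_3 and jar below 0.047 m and z of piece_3 in the frame of jar between 0.01 and 0.068 m)) or ((horizontal distance between piece_1 and jar below 0.047 m and z of piece_1 in the frame of jar between 0.01 and 0.068 m) and (horizontal distance between piece_2 and jar below 0.047 m and z of piece_2 in the frame of jar between 0.01 and 0.068 m) and (horizontal distance between piece_4 and jar below 0.047 m and z of piece_4 in the frame of jar between 0.01 and 0.068 m)) or ((horizontal distance between piece_1 and jar below 0.047 m and z of piece_1 in the frame of jar between 0.01 and 0.068 m) and (horizontal distance between piece_3 and jar below 0.047 m and z of piece_3 in the frame of jar between 0.01 and 0.068 m) and (horizontal distance between piece_4 and jar below 0.047 m and z of piece_4 in the frame of jar between 0.01 and 0.068 m)) or ((horizontal distance between piece_2 and jar below 0.047 m and z of piece_2 in the frame of jar between 0.01 and 0.068 m) and (horizontal distance between piece_3 and jar below 0.047 m and z of piece_3 in the frame of jar between 0.01 and 0.068 m) and (horizontal distance between piece_4 and jar below 0.047 m and z of piece_4 in the frame of jar between 0.01 and 0.068 m)))), for 0.2 s.
At the end, for the whole second after the job is handed in: Three or four cylinders are in the jar, the rest in the box, all at rest; flap within 0.12 rad of shut; scoop at rest on the table (origin under 10 mm, tilt under 0.12 rad); jar upright within 0.1 rad; yellow-lidded pot upright (0.2 rad), moved under 30 mm ((((horizontal distance between piece_1 and jar below 0.047 m and z of piece_1 in the frame of jar between 0.01 and 0.068 m) and (horizontal distance between piece_2 and jar below 0.047 m and z of piece_2 in the frame of jar between 0.01 and 0.068 m) and (horizontal distance between piece_3 and jar below 0.047 m and z of piece_3 in the frame of jar between 0.01 and 0.068 m)) or ((horizontal distance between piece_1 and jar below 0.047 m and z of piece_1 in the frame of jar between 0.01 and 0.068 m) and (horizontal distance between piece_2 and jar below 0.047 m and z of piece_2 in the frame of jar between 0.01 and 0.068 m) and (horizontal distance between piece_4 and jar below 0.047 m and z of piece_4 in the frame of jar between 0.01 and 0.068 m)) or ((horizontal distance between piece_1 and jar below 0.047 m and z of piece_1 in the frame of jar between 0.01 and 0.068 m) and (horizontal distance between piece_3 and jar below 0.047 m and z of piece_3 in the frame of jar between 0.01 and 0.068 m) and (horizontal distance between piece_4 and jar below 0.047 m and z of piece_4 in the frame of jar between 0.01 and 0.068 m)) or ((horizontal distance between piece_2 and jar below 0.047 m and z of piece_2 in the frame of jar between 0.01 and 0.068 m) and (horizontal distance between piece_3 and jar below 0.047 m and z of piece_3 in the frame of jar between 0.01 and 0.068 m) and (horizontal distance between piece_4 and jar below 0.047 m and z of piece_4 in the frame of jar between 0.01 and 0.068 m))) and ((horizontal distance between piece_1 and jar below 0.047 m and z of piece_1 in the frame of jar between 0.01 and 0.068 m) or (x of piece_1 in the frame of box_floor between 0.005 and 0.122 m and y of piece_1 in the frame of box_floor between -0.04 and 0.04 m and z of piece_1 in the frame of box_floor between 0 and 0.07 m)) and ((horizontal distance between piece_2 and jar below 0.047 m and z of piece_2 in the frame of jar between 0.01 and 0.068 m) or (x of piece_2 in the frame of box_floor between 0.005 and 0.122 m and y of piece_2 in the frame of box_floor between -0.04 and 0.04 m and z of piece_2 in the frame of box_floor between 0 and 0.07 m)) and ((horizontal distance between piece_3 and jar below 0.047 m and z of piece_3 in the frame of jar between 0.01 and 0.068 m) or (x of piece_3 in the frame of box_floor between 0.005 and 0.122 m and y of piece_3 in the frame of box_floor between -0.04 and 0.04 m and z of piece_3 in the frame of box_floor between 0 and 0.07 m)) and ((horizontal distance between piece_4 and jar below 0.047 m and z of piece_4 in the frame of jar between 0.01 and 0.068 m) or (x of piece_4 in the frame of box_floor between 0.005 and 0.122 m and y of piece_4 in the frame of box_floor between -0.04 and 0.04 m and z of piece_4 in the frame of box_floor between 0 and 0.07 m)) and value of joint flap below 0.12 rad and height (world z) of scoop below 0.01 m and angle between scoop's own z axis and vertical below 0.12 rad and linear speed of scoop below 0.02 m/s and angle between jar's own z axis and vertical below 0.1 rad and distance of pot from where it was at the start of the episode below 0.03 m and angle between pot's own z axis and vertical below 0.2 rad and linear speed of each of piece_1, piece_2, piece_3, piece_4 below 0.03 m/s); the robot touches nothing.
It fails at once if the fingers touch a grinding cylinder (contact force between the fingers and piece_1 above 0.5 N or contact force between the fingers and piece_2 above 0.5 N or contact force between the fingers and piece_3 above 0.5 N or contact force between the fingers and piece_4 above 0.5 N).
It fails at once if the jar is tipped by more than 0.5 rad (angle between jar's own z axis and vertical above 0.5 rad).
It fails at once if the sample pot is tipped by more than 0.5 rad (angle between pot's own z axis and vertical above 0.5 rad).
It also fails if it takes over 72 s, if anything falls off the work surface, if the arm or the gripper's body presses on something with over 40 N, if the wrist force passes 120 N, or if a joint passes its speed limit or range.

## Working session

There is one attempt and no reset: what is moved stays moved. The work goes in short steps, Python scripts to look and compute and a tool call to move; the robot and the scene stay as the last step left them, time stands still between calls to the robot, and variables do not carry over. Pictures are saved under pics/ and viewed, at most 10 in all, crops included, and the job is handed in when it is done.

Besides the shell and the picture viewer there is one more tool, called in YAML: its name, and indented under it one key for each argument. arm_command: Moves the arm, as the interface text tells. Its arguments: {"type":"object","properties":{"increments":{"type":"array","items":{"type":"object","properties":{"slide":{"type":"array","items":{"type":"number"}},"spin":{"type":"number"},"gripper":{"type":"number"}}}},"newtons":{"type":"number"}},"required":["increments"]}

```bash
mkdir -p pics
cat > h.py <<'E'
import numpy as np, cv2, pickle
from station import status, imaging, order
def cap(n,tag):
    d=imaging.get_image(n); pickle.dump(d,open(f'pics/{tag}.pkl','wb'))
    cv2.imwrite(f'pics/{tag}.png',d['frame'][:,:,::-1]); return d
def load(tag): return pickle.load(open(f'pics/{tag}.pkl','rb'))
def K(d):
    f=d['frame'].shape[0]/2/np.tan(np.radians(d['vfov'])/2)
    return np.array([[f,0,d['cx']],[0,f,d['cy']],[0,0,1]]),np.array([d['k1'],0,0,0,0.])
def ext(d):
    V=np.diag([1,-1,-1,1])@np.array(d['view']); return V[:3,:3],V[:3,3]
def proj(d,P):
    R,t=ext(d);k,c=K(d)
    return cv2.projectPoints(np.atleast_2d(np.float64(P)),cv2.Rodrigues(R)[0],t,k,c)[0][:,0]
def ray(d,uv):
    R,t=ext(d);k,c=K(d)
    n=cv2.undistortPoints(np.float64(uv).reshape(-1,1,2),k,c)[:,0]
    r=np.c_[n,np.ones(len(n))]@R; return -R.T@t, r/np.linalg.norm(r,axis=1)[:,None]
def atz(d,uv,z):
    o,r=ray(d,np.atleast_2d(uv)); z=np.atleast_1d(z); return o+r*((z-o[2])/r[:,2])[:,None]
def tri(d1,u1,d2,u2):
    o1,r1=ray(d1,np.atleast_2d(u1));o2,r2=ray(d2,np.atleast_2d(u2)); out=[]
    for a,b in zip(r1,r2):
        s=np.linalg.lstsq(np.c_[a,-b],o2-o1,rcond=None)[0]
        p,q=o1+a*s[0],o2+b*s[1]; out.append([*((p+q)/2),np.linalg.norm(p-q)])
    return np.array(out)
np.set_printoptions(precision=4,suppress=True)
E
python3 - <<'E'
from h import *
for n in('side','top'):
    d=cap(n,n+'0'); print(n,d['vfov'],d['cx'],d['cy'],d['k1']); o,r=ray(d,[[320,240]]);print(o,r)
s=status.get_obs(); print(s)
E
```

```text
side 45.25659840845038 325.2860161498092 234.44409926710478 0.05756713712878206
[1.0115 0.7092 1.1304] [[-0.3354 -0.4575 -0.8235]]
top 54.15392372363924 319.2002898557914 233.4890026977779 -0.06083602904915213
[0.3997 0.1266 0.9266] [[ 0.1696 -0.0096 -0.9855]]
{'t': 0.1, 'q': array([-1.268 ,  0.0533,  1.6141, -0.    ,  1.476 , -0.119 ]), 'dq': array([-0.0003, -0.0008, -0.0012,  0.0009, -0.0004,  0.0004]), 'effort': array([  0.0001, -39.4904, -37.1363,  -0.0001,   0.0039,   0.    ]), 'tool_pos': array([ 0.2557, -0.5698,  0.3028]), 'tool_rot': array([-3.0701, -0.6573,  0.0003]), 'contact_force': array([ 0.1636, -0.9992, -0.3613]), 'wrist_torque': array([ 0.0073, -0.0387, -0.0138]), 'grip_force': 0.0, 'opening': 0.08553308646484335}
```

View pics/top0.png

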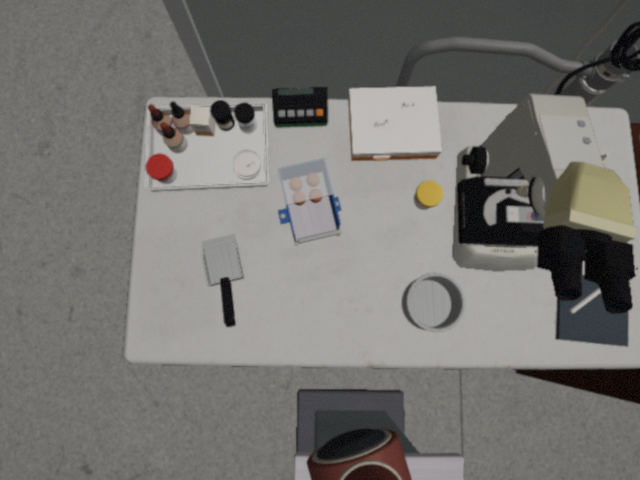

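View pics/side0.png

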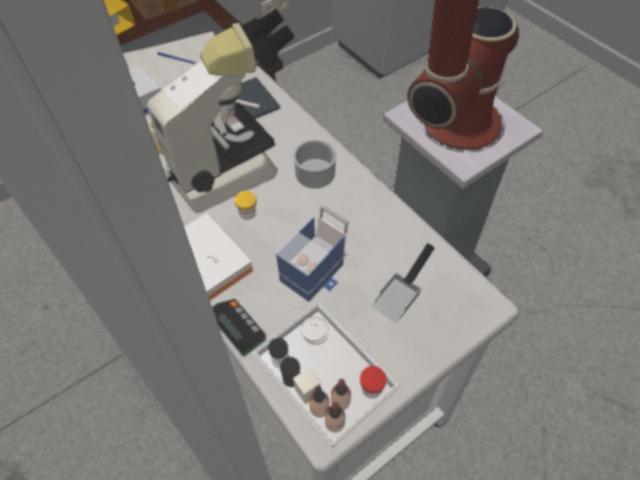

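Run:
```python
import cv2
for t,x,y,w,h in(('top0',195,150,160,190),('side0',230,140,220,190)):
    im=cv2.imread(f'pics/{t}.png')[y:y+h,x:x+w]
    s=3
    im=cv2.resize(im,None,fx=s,fy=s,interpolation=cv2.INTER_CUBIC)
    for i in range(0,w,20): cv2.putText(im,str(x+i),(i*s,8),0,.3,(0,0,255)); cv2.line(im,(i*s,10),(i*s,16),(0,0,255))
    for i in range(0,h,20): cv2.putText(im,str(y+i),(0,i*s+4),0,.3,(0,0,255))
    cv2.imwrite(f'pics/c_{t}.png',im)
```

```text
(no output)
```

View pics/c_top0.png

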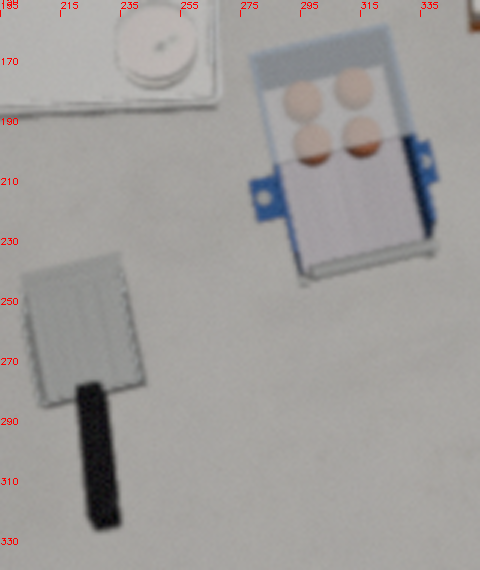

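View pics/c_side0.png

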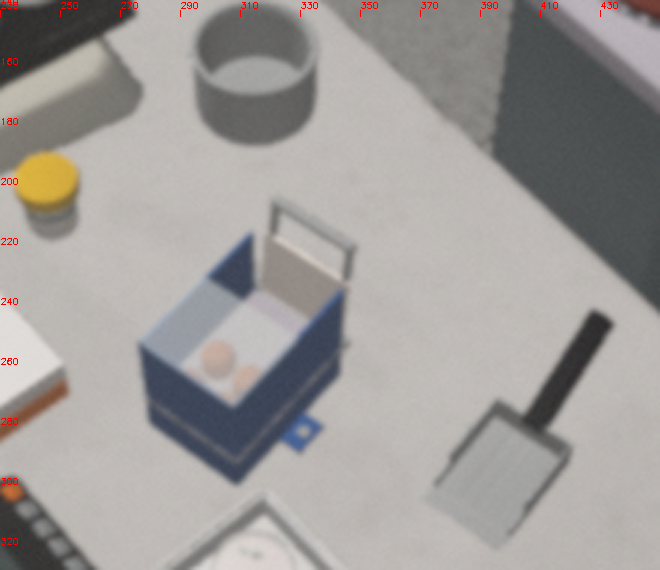

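```bash
cat > fit.py <<'E'
from h import *
from scipy.optimize import least_squares
def world(p,P):
    c,s=np.cos(p[2]),np.sin(p[2]); P=np.atleast_2d(np.float64(P))/1000
    return np.c_[p[0]+c*P[:,0]-s*P[:,1],p[1]+s*P[:,0]+c*P[:,1],P[:,2]]
def fit(obs,x0):
    f=lambda p:np.concatenate([(proj(d,world(p,P))-np.array(uv)).ravel() for d,P,uv in obs])
    r=least_squares(f,x0,loss='soft_l1'); return r.x,f(r.x).reshape(-1,2)
E
python3 - <<'E'
from fit import *
T,S=load('top0'),load('side0')
p,r=fit([(T,[[126,44,115],[126,-44,115],[54,42,113],[54,-42,113]],[[278.3,169.3],[324,159],[286.7,205],[333.3,195.7]]),
 (S,[[126,44,115],[126,44,0],[126,-44,115],[126,-44,0],[0,44,115],[0,44,0],[0,-44,115]],[[308.3,276],[309,301.3],[276.7,254.3],[280,280.7],[345,237],[343.3,264.3],[314,218]])],[.6,.15,0])
print('box',p,r.round(1).tolist()); B=p
bar=tri(T,[[318.3,237]],S,[[334.3,215.3]])[0]; print('bar',bar, 'bar ends',tri(T,[[299,241],[338.3,233.3]],S,[[347.7,223],[321,208]]))
c,s=np.cos(B[2]),np.sin(B[2]); dx=bar[:2]-B[:2]; bx=c*dx[0]+s*dx[1]; print('bar in box',bx,-s*dx[0]+c*dx[1],bar[2]-.04,'flap',np.arctan2(-bx,bar[2]-.04)-np.arctan2(6,98))
p,r=fit([(T,[[46,34,0],[46,-34,0],[-46,34,28],[-46,-34,28]],[[202.3,241.3],[235,234.3],[209,285.7],[243.7,277.7]]),
 (S,[[46,34,0],[46,-34,0],[-46,34,28],[-46,-34,28],[-129,0,68]],[[396,322.7],[373.3,305.7],[420.3,290],[396,273.7],[430,245.7]])],[.5,.3,0])
print('scoop',p,r.round(1).tolist(),'grip',world(p,[-104,0,53]),'end',world(p,[[-46,0,20],[-134,0,58],[-123,0,77]]),proj(T,world(p,[[-46,0,20],[-134,0,58],[-123,0,77]])))
print('scoop tri',tri(T,[[209,285.7],[243.7,277.7]],S,[[420.3,290],[396,273.7]]))
print('jar',tri(T,[[433.5,302]],S,[[315.5,157]]),'pot',tri(T,[[430,194]],S,[[245.7,199.7]]))
P=atz(T,[[296,183.7],[312.7,179.3],[299,197.7],[315.7,195.3]],.066); d=P[:,:2]-B[:2]
print('pieces',P,np.c_[d@[c,s],d@[-s,c]])
from scipy.spatial.transform import Rotation as R
print(R.from_rotvec(status.get_obs()['tool_rot']).as_matrix())
E
```

```text
box [0.5583 0.1264 0.2412] [[-1.8, -1.3], [-0.0, -1.3], [-0.6, 0.7], [-1.4, -0.1], [-0.5, -1.1], [0.3, 0.4], [-0.9, -1.8], [-0.5, -0.4], [0.3, -1.4], [0.7, -0.2], [-0.3, -2.8]]
bar [0.5414 0.1219 0.1329 0.0002] bar ends [[0.5328 0.1557 0.1345 0.0025]
 [0.5499 0.0867 0.1289 0.0017]]
bar in box -0.017421490359050166 -0.00028111367418832446 0.09290009231669819 flap 0.12422810330071035
scoop [0.5158 0.31   0.2495] [[-0.5, 0.3], [0.0, -0.4], [-1.5, -0.3], [-1.5, -0.5], [-0.1, 0.1], [-3.0, -0.3], [0.5, -2.8], [-0.9, -2.9], [0.6, -1.3]] grip [[0.415  0.2843 0.053 ]] end [[0.4712 0.2986 0.02  ]
 [0.3859 0.2769 0.058 ]
 [0.3966 0.2796 0.077 ]] [[225.6409 281.6233]
 [231.4382 326.9837]
 [228.3414 321.0245]]
scoop tri [[0.4627 0.3317 0.0157 0.0008]
 [0.4784 0.2662 0.0153 0.0041]]
jar [[ 0.4357 -0.0904  0.0658  0.0018]] pot [[ 0.6432 -0.0926  0.0521  0.0028]]
pieces [[0.6557 0.1655 0.066 ]
 [0.665  0.1339 0.066 ]
 [0.6283 0.1591 0.066 ]
 [0.6336 0.1276 0.066 ]] [[ 0.104   0.0147]
 [ 0.1054 -0.0182]
 [ 0.0758  0.0151]
 [ 0.0734 -0.0168]]
[[ 0.9124  0.4094 -0.0006]
 [ 0.4094 -0.9123  0.0018]
 [ 0.0002 -0.0019 -1.    ]]
```

Top view: the box is at about (310,200), facing the robot, with its bar at (318,237). The scoop pan is at (222,260) with its handle running back to (229,322). The jar is at (433,302) and the pot at (430,194). The side view agrees: the flap is nearly shut (about 0.12 rad) and the bar is at (334,215). All four cylinders stand in the rear half of the box. I'm moving over the bar first.

arm_command:
  increments:
    - {"slide": [0.151, -0.228, 0], "spin": -46, "gripper": 0.2}
    - {"slide": [0.151, -0.228, 0], "spin": -46, "gripper": 0.2}
    - {"slide": [0.151, -0.228, 0], "spin": -46, "gripper": 0.2}
    - {"slide": [0.151, -0.228, 0], "spin": -46, "gripper": 0.2}
    - {"slide": [0.151, -0.228, 0], "spin": -46, "gripper": 0.2}
    - {"slide": [0.151, -0.228, 0], "spin": -46, "gripper": 0.2}
    - {"slide": [0.151, -0.228, 0], "spin": -46, "gripper": 0.2}
    - {"slide": [0.151, -0.228, 0], "spin": -46, "gripper": 0.2}
  newtons: 20

```text
t: 0.77
tool_pos: [0.3007, -0.2967, 0.3034]
tool_rot: [-2.565, -1.813, -0.002]
contact_force: [-0.3, 0.1, -0.6]
opening: 0.0517
grip_force: 0.0
```

arm_command:
  increments:
    - {"slide": [0.227, -0.018, 0], "spin": -33.6, "gripper": 0.2}
    - {"slide": [0.227, -0.018, 0], "spin": -33.6, "gripper": 0.2}
    - {"slide": [0.227, -0.018, 0], "spin": -33.6, "gripper": 0.2}
    - {"slide": [0.227, -0.018, 0], "spin": -33.6, "gripper": 0.2}
    - {"slide": [0.227, -0.018, 0], "spin": -33.6, "gripper": 0.2}
    - {"slide": [0.227, -0.018, 0], "spin": -33.6, "gripper": 0.2}
    - {"slide": [0.227, -0.018, 0], "spin": -33.6, "gripper": 0.2}

```text
t: 1.35
tool_pos: [0.3609, -0.078, 0.3037]
tool_rot: [-1.933, -2.476, -0.002]
contact_force: [-0.1, -1.0, 0.4]
opening: 0.0511
grip_force: 0.0
```

arm_command:
  increments:
    - {"slide": [0.153, 0.224, 0.044], "spin": 0, "gripper": 0.2}
    - {"slide": [0.153, 0.224, 0.044], "spin": 0, "gripper": 0.2}
    - {"slide": [0.153, 0.224, 0.044], "spin": 0, "gripper": 0.2}
    - {"slide": [0.153, 0.224, 0.044], "spin": 0, "gripper": 0.2}
    - {"slide": [0.153, 0.224, 0.044], "spin": 0, "gripper": 0.2}
    - {"slide": [0.153, 0.224, 0.044], "spin": 0, "gripper": 0.2}
    - {"slide": [0.153, 0.224, 0.044], "spin": 0, "gripper": 0.2}
    - {"slide": [0.153, 0.224, 0.044], "spin": 0, "gripper": 0.2}

```text
t: 2.02
tool_pos: [0.5436, 0.1229, 0.2576]
tool_rot: [-1.936, -2.472, 0.002]
contact_force: [-0.8, 0.7, -0.1]
opening: 0.0509
grip_force: 0.0
```

arm_command:
  increments:
    - {"slide": [0, 0, 0.03], "spin": 0, "gripper": 0.2}
    - {"slide": [0, 0, 0.064], "spin": 0, "gripper": 0.2}
    - {"slide": [0, 0, 0.064], "spin": 0, "gripper": 0.2}
    - {"slide": [0, 0, 0.064], "spin": 0, "gripper": -1}
    - {"slide": [0, 0, 0.064], "spin": 0, "gripper": -1}
    - {"slide": [0, 0, 0.064], "spin": 0, "gripper": -1}
    - {"slide": [0, 0, 0.064], "spin": 0, "gripper": -1}
    - {"slide": [0, 0, 0.064], "spin": 0, "gripper": -1}
  newtons: 20

```text
t: 2.68
tool_pos: [0.5428, 0.1209, 0.1987]
tool_rot: [1.937, 2.469, 0.004]
contact_force: [0.1, -2.8, 5.6]
opening: 0.0077
grip_force: 20.3
```

arm_command:
  increments:
    - {"slide": [0, -0.021, 0.0065], "spin": 0, "gripper": -1}
    - {"slide": [0, -0.042, 0.019], "spin": 0, "gripper": -1}
    - {"slide": [0, -0.0595, 0.0363], "spin": 0, "gripper": -1}
    - {"slide": [0, -0.072, 0.0574], "spin": 0, "gripper": -1}
    - {"slide": [0, -0.078, 0.076], "spin": 0, "gripper": -1}
    - {"slide": [0, -0.08, 0.0907], "spin": 0, "gripper": -1}
    - {"slide": [0, -0.08, 0.103], "spin": 0, "gripper": -1}
    - {"slide": [0, -0.08, 0.104], "spin": 0, "gripper": -1}

```text
t: 3.35
tool_pos: [0.4652, 0.1019, 0.0936]
tool_rot: [1.937, 2.47, 0.002]
contact_force: [-2.0, -2.2, 8.3]
opening: 0.0074
grip_force: 22.7
```

arm_command:
  increments:
    - {"slide": [0, 0, 0], "spin": 0, "gripper": 0.2}
    - {"slide": [0, 0, 0], "spin": 0, "gripper": 0.2}
    - {"slide": [0, 0, 0], "spin": 0, "gripper": 0.2}
    - {"slide": [0, 0, -0.04], "spin": 0, "gripper": 0.2}
    - {"slide": [0, 0, -0.08], "spin": 0, "gripper": 0.2}
    - {"slide": [0, 0, -0.12], "spin": 0, "gripper": 0.2}
    - {"slide": [0, 0, -0.16], "spin": 0, "gripper": 0.2}
    - {"slide": [0, 0, -0.16], "spin": 0, "gripper": 0.2}

```text
t: 4.02
tool_pos: [0.4677, 0.1025, 0.2621]
tool_rot: [1.931, 2.462, 0.018]
contact_force: [0.7, -0.0, 0.6]
opening: 0.0509
grip_force: 0.0
```

arm_command:
  increments:
    - {"slide": [0.188, -0.003, 0], "spin": -52, "gripper": 0.2}
    - {"slide": [0.188, -0.003, 0], "spin": -52, "gripper": 0.2}
    - {"slide": [0.188, -0.003, 0], "spin": -52, "gripper": 0.2}
    - {"slide": [0.188, -0.003, 0], "spin": -52, "gripper": 0.2}
    - {"slide": [0.188, -0.003, 0], "spin": -52, "gripper": 0.2}
    - {"slide": [0.188, -0.003, 0], "spin": -52, "gripper": 0.2}
    - {"slide": [0.188, -0.003, 0], "spin": -52, "gripper": 0.2}
    - {"slide": [0.188, -0.003, 0], "spin": -52, "gripper": 0.2}

```text
t: 4.68
tool_pos: [0.4157, 0.2847, 0.2516]
tool_rot: [-0.65, -3.074, 0.0]
contact_force: [-0.4, -0.5, 0.0]
opening: 0.0517
grip_force: 0.0
```

arm_command:
  increments:
    - {"slide": [0, 0, 0], "spin": -38.5, "gripper": 0.2}
    - {"slide": [0, 0, 0], "spin": -38.5, "gripper": 0.2}
    - {"slide": [0, 0, 0], "spin": -38.5, "gripper": 0.2}
    - {"slide": [0, 0, 0], "spin": -38.5, "gripper": 0.2}
    - {"slide": [0, 0, 0], "spin": -38.5, "gripper": 0.2}
    - {"slide": [0, 0, 0], "spin": -38.5, "gripper": 0.2}
    - {"slide": [0, 0, 0], "spin": -38.5, "gripper": 0.2}

```text
t: 5.27
tool_pos: [0.416, 0.284, 0.2517]
tool_rot: [0.391, -3.117, -0.0]
contact_force: [-0.6, -0.4, -0.3]
opening: 0.0512
grip_force: 0.0
```

Run:
```python
from h import *
a=cap('top','top1')['frame'];b=cap('side','side1')['frame']
print({k:status.get_obs()[k] for k in('tool_pos','tool_rot','q')})
im=np.hstack([cv2.resize(a[150:340,195:355],None,fx=2.4,fy=2.4,interpolation=2),cv2.resize(b[190:335,260:440],None,fx=2.3,fy=456/145,interpolation=2)])
cv2.imwrite('pics/m1.png',im[:,:,::-1]);print(im.shape)
```

```text
{'tool_pos': array([0.4161, 0.284 , 0.2518]), 'tool_rot': array([ 0.388 , -3.1175, -0.0001]), 'q': array([ 0.4511, -0.2051,  1.9447,  0.0001,  1.402 , -1.3673])}
(456, 798, 3)
```

View pics/m1.png

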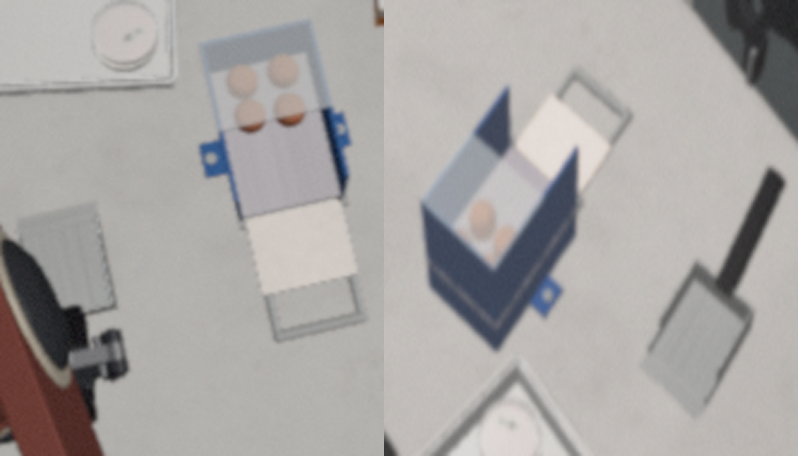

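Picture: the flap lies flat (top panel, centre about (300,265)), the scoop is undisturbed and the gripper is over its handle. Next I grip the handle.

arm_command:
  increments:
    - {"slide": [0, 0, 0.04], "spin": 0, "gripper": 0.2}
    - {"slide": [0, 0, 0.08], "spin": 0, "gripper": 0.2}
    - {"slide": [0, 0, 0.12], "spin": 0, "gripper": 0.2}
    - {"slide": [0, 0, 0.145], "spin": 0, "gripper": 0.2}
    - {"slide": [0, 0, 0.145], "spin": 0, "gripper": 0.2}
    - {"slide": [0, 0, 0.145], "spin": 0, "gripper": 0}
    - {"slide": [0, 0, 0.145], "spin": 0, "gripper": -0.3}
    - {"slide": [0, 0, 0.145], "spin": 0, "gripper": -0.5}
  newtons: 100

```text
t: 6.03
tool_pos: [0.418, 0.285, 0.1099]
tool_rot: [-0.389, 3.112, 0.003]
contact_force: [-0.1, -0.4, 0.8]
opening: 0.0219
grip_force: 0.0
```

arm_command:
  increments:
    - {"slide": [0, 0, 0], "spin": 0, "gripper": -1}
    - {"slide": [0, 0, 0], "spin": 0, "gripper": -1}
    - {"slide": [0, 0, 0], "spin": 0, "gripper": -1}
    - {"slide": [0, 0, 0], "spin": 0, "gripper": -1}

```text
t: 6.37
tool_pos: [0.4178, 0.2849, 0.1099]
tool_rot: [-0.389, 3.113, 0.002]
contact_force: [-1.3, -1.1, 7.1]
opening: 0.0163
grip_force: 97.4
```

Run:
```python
from h import *
s=status.get_obs();print({k:s[k] for k in('t','tool_pos','opening','grip_force','contact_force')})
T=load('top1');B=np.array([.5583,.1264,.2412]);c,sn=np.cos(B[2]),np.sin(B[2])
g=lambda u,v:(195+u/2.4,150+v/2.4)
P=atz(T,[g(275,338),g(363,320),g(262,293),g(356,275),g(243,210),g(343,197)],[.034,.034,.038,.038,.038,.038])
d=P[:,:2]-B[:2];print(np.c_[d@[c,sn],d@[-sn,c]])
```

```text
{'t': 6.3667, 'tool_pos': array([0.4178, 0.2849, 0.1099]), 'opening': 0.016282026746407555, 'grip_force': 97.3724091053009, 'contact_force': array([-1.3173, -1.1446,  7.0565])}
[[-0.0976  0.0341]
 [-0.0993 -0.0369]
 [-0.061   0.0363]
 [-0.0637 -0.0395]
 [ 0.0074  0.0365]
 [-0.0001 -0.044 ]]
```

Run:
```python
from h import *
def crop(t,x,y,w,h,s):
    im=cv2.resize(load(t)['frame'][y:y+h,x:x+w,::-1],None,fx=s,fy=s,interpolation=cv2.INTER_LANCZOS4).copy()
    for i in range(0,w,10): cv2.line(im,(int(i*s),0),(int(i*s),6 if i%50 else 12),(0,0,255))
    for i in range(0,h,10): cv2.line(im,(0,int(i*s)),(6 if i%50 else 12,int(i*s)),(0,0,255))
    return im
a=crop('top1',270,150,90,148,4);b=crop('side1',260,195,110,148,4)
cv2.imwrite('pics/m2.png',np.hstack([a,b]));print(a.shape,b.shape)
```

```text
(592, 360, 3) (592, 440, 3)
```

View pics/m2.png

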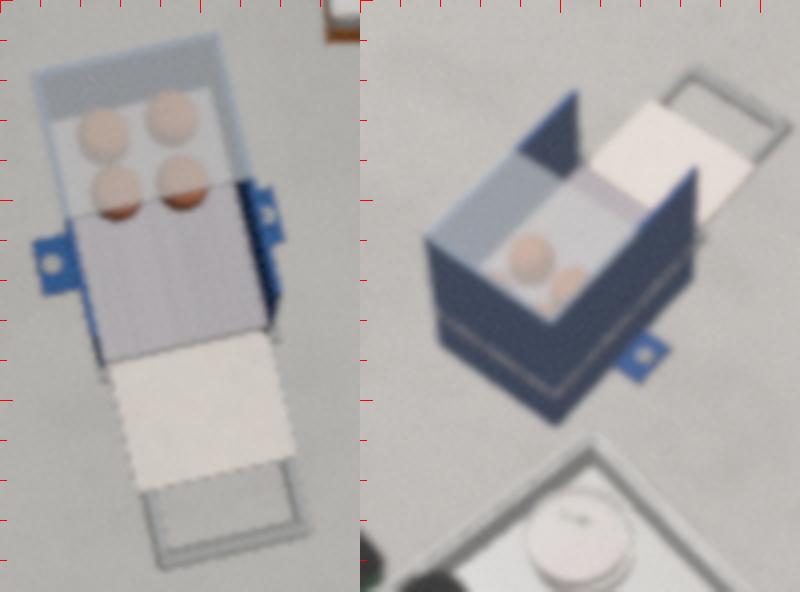

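Run:
```python
from fit import *
T,S=load('top1'),load('side1')
gt=lambda a:[[(u+.5)/4-.5+270,(v+.5)/4-.5+150] for u,v in a]
gs=lambda a:[[(u-360+.5)/4-.5+260,(v+.5)/4-.5+195] for u,v in a]
o=[(T,[[-64,39,38],[-64,-39,38],[0,40,40],[0,-40,40],[-102.5,34,34],[-102.5,-34,34],[126,44,115],[126,-44,115],[122,40,40],[122,-40,40]],
 gt([[137,491],[297,456],[103,360],[267,326],[163,568],[307,532],[35,73],[217,35],[50,122],[212,87]])),
(S,[[126,44,115],[126,44,0],[126,-44,115],[126,-44,0],[0,44,115],[0,44,0],[0,-44,115],[-64,-39,38],[-64,39,38],[-102,-34,34],[-102,34,34]],
 gs([[553,325],[556,424],[425,237],[440,345],[696,168],[692,278],[576,92],[653,100],[752,168],[694,68],[793,127]]))]
for ob in(o,o[:1],o[1:]):
    p,r=fit(ob,[.56,.126,.24]);print(p,np.degrees(p[2]),np.abs(r).mean(0),r.round(1).tolist())
```

```text
[0.5608 0.1259 0.245 ] 14.035350941122266 [0.676  0.6734] [[-0.3, 0.3], [-0.4, -0.2], [0.2, 0.6], [-0.2, -0.2], [0.3, 0.4], [-0.8, 1.3], [-1.8, -1.1], [0.1, -2.0], [-0.1, 0.4], [-1.0, 0.4], [-0.9, -0.5], [-0.2, 1.6], [-1.1, -0.8], [-1.1, 0.0], [0.7, -0.6], [0.5, 0.4], [-1.0, -1.9], [-0.8, -0.2], [1.0, -0.4], [0.4, -0.2], [-1.4, -0.6]]
[0.561  0.1253 0.2424] 13.886985599100854 [0.4684 0.6576] [[-0.1, 0.2], [-0.1, -0.2], [0.5, 0.4], [0.1, -0.2], [0.5, 0.3], [-0.6, 1.2], [-1.3, -1.3], [0.6, -2.1], [0.3, 0.2], [-0.5, 0.3]]
[0.5606 0.1271 0.247 ] 14.151717618023692 [0.7424 0.5571] [[-0.4, -0.1], [0.3, 2.0], [-0.6, -0.4], [-0.7, 0.4], [1.1, -0.3], [0.9, 0.6], [-0.6, -1.6], [-0.4, 0.0], [1.4, -0.2], [0.7, 0.1], [-1.0, -0.4]]
```

arm_command:
  increments:
    - {"slide": [0, 0, -0.02], "spin": 0, "gripper": -1}
    - {"slide": [0, 0, -0.05], "spin": 0, "gripper": -1}
    - {"slide": [0, 0, -0.08], "spin": 0, "gripper": -1}
    - {"slide": [0, 0, -0.11], "spin": 0, "gripper": -1}
    - {"slide": [0, 0, -0.13], "spin": 0, "gripper": -1}
    - {"slide": [0, 0, -0.13], "spin": 0, "gripper": -1}

```text
t: 6.87
tool_pos: [0.4186, 0.2853, 0.2438]
tool_rot: [-0.389, 3.106, 0.006]
contact_force: [0.6, 0.6, 0.2]
opening: 0.0164
grip_force: 97.7
```

arm_command:
  increments:
    - {"slide": [0.008, -0.024, -0.13], "spin": 0.2, "gripper": -1}
    - {"slide": [0.008, -0.024, 0], "spin": 0.2, "gripper": -1}
    - {"slide": [0.02, -0.06, 0], "spin": 0.2, "gripper": -1}
    - {"slide": [0.032, -0.096, 0], "spin": 0.2, "gripper": -1}
    - {"slide": [0.044, -0.132, 0], "spin": 0.2, "gripper": -1}
    - {"slide": [0.056, -0.168, 0], "spin": 0.2, "gripper": -1}
    - {"slide": [0.063, -0.189, 0], "spin": 0.2, "gripper": -1}
    - {"slide": [0.063, -0.189, 0], "spin": 0.2, "gripper": -1}

```text
t: 7.53
tool_pos: [0.401, 0.0822, 0.2358]
tool_rot: [0.377, -3.118, 0.002]
contact_force: [0.3, 0.8, -0.6]
opening: 0.0163
grip_force: 98.4
```

Run:
```python
from h import *
a=cap('top','top2')['frame'];b=cap('side','side2')['frame']
s=status.get_obs();print({k:s[k] for k in('t','tool_pos','tool_rot','opening','grip_force','contact_force','q')})
im=np.hstack([cv2.resize(a[150:320,260:400],None,fx=3,fy=3,interpolation=2),cv2.resize(b[170:340,270:394],None,fx=3,fy=3,interpolation=2)])
cv2.imwrite('pics/m3.png',im[:,:,::-1]);print(im.shape)
```

```text
{'t': 7.6333, 'tool_pos': array([0.4013, 0.0848, 0.2362]), 'tool_rot': array([ 0.381 , -3.1179, -0.0009]), 'opening': 0.015968218403318694, 'grip_force': 98.35232377052307, 'contact_force': array([ 0.5596,  0.1741, -0.8756]), 'q': array([ 0.026 , -0.4558,  2.1631,  0.0005,  1.4349, -1.788 ])}
(510, 792, 3)
```

View pics/m3.png

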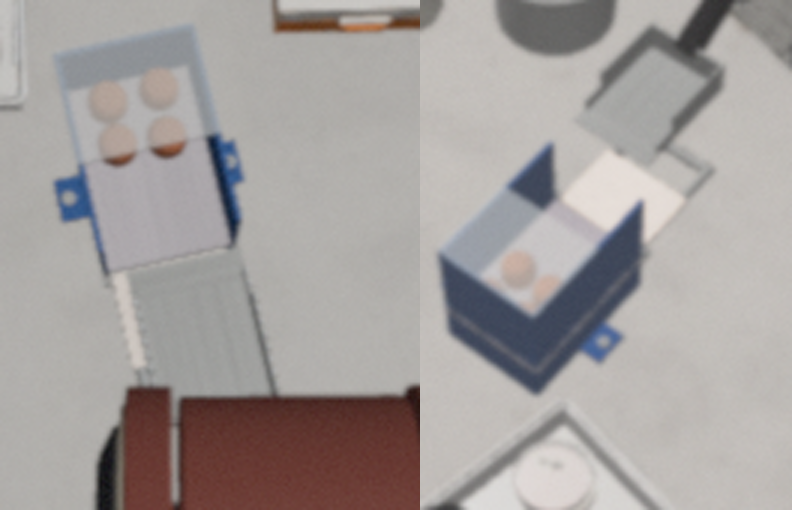

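Run:
```python
from h import *
T,S=load('top2'),load('side2')
gt=lambda a:[[(u+.5)/3-.5+260,(v+.5)/3-.5+150] for u,v in a]
gs=lambda a:[[(u-420+.5)/3-.5+270,(v+.5)/3-.5+170] for u,v in a]
P=tri(T,gt([[129,281],[243,257]]),S,gs([[653,166],[577,120]]));print(P)
B=np.array([.5608,.1259]);c,sn=np.cos(.244),np.sin(.244);f=lambda q:np.c_[(q[:,:2]-B)@[c,sn],(q[:,:2]-B)@[-sn,c]]
print(f(P), 'tcp',f(np.array([[.4013,.0848]])))
```

```text
[[0.5305 0.1506 0.12   0.0047]
 [0.547  0.0834 0.1181 0.0021]]
[[-0.0234  0.0312]
 [-0.0236 -0.0379]] tcp [[-0.1647 -0.0013]]
```

Picture: the scoop is level in front of the box. Its lip corners are at (129,281) and (243,257) in the top crop, so the lip centre is about 3 mm right of the box's midline. I'm correcting that while lowering and entering.

arm_command:
  increments:
    - {"slide": [0, 0.001, 0.02], "spin": 0, "gripper": -1}
    - {"slide": [0, 0.0015, 0.045], "spin": 0, "gripper": -1}
    - {"slide": [0, 0.0015, 0.07], "spin": 0, "gripper": -1}
    - {"slide": [0, 0.0015, 0.08], "spin": 0, "gripper": -1}
    - {"slide": [0, 0.0015, 0.08], "spin": 0, "gripper": -1}
    - {"slide": [-0.02, 0.0015, 0.08], "spin": 0, "gripper": -1}
    - {"slide": [-0.043, 0.0015, 0.08], "spin": 0, "gripper": -1}
    - {"slide": [-0.043, 0.0015, 0.08], "spin": 0, "gripper": -1}

```text
t: 8.3
tool_pos: [0.4468, 0.0983, 0.1592]
tool_rot: [-0.386, 3.113, 0.0]
contact_force: [-0.3, 0.0, 0.1]
opening: 0.0164
grip_force: 98.4
```

```bash
cat > st.py <<'E'
from h import *
def bx():
    s=status.get_obs();B=np.array([.5608,.1259]);c,sn=np.cos(.244),np.sin(.244);q=s['tool_pos'][:2]-B
    v=s['tool_rot'];print('t',s['t'],'box',q@[c,sn],q@[-sn,c],'pos',s['tool_pos'],'phi',np.degrees(2*np.arctan2(v[1],v[0]))%360,'F',s['contact_force'],'op',s['opening'],'gf',s['grip_force'],'wt',s['wrist_torque'])
E
python3 -c "
from st import *
bx()"
```

```text
t 8.3 box -0.11730798790590849 0.0007948323996082481 pos [0.4468 0.0983 0.1592] phi 194.12855563375533 F [-0.3002  0.003   0.0626] op 0.016408330455294114 gf 98.38457822799683 wt [ 0.0341  0.0908 -0.0294]
```

arm_command:
  increments:
    - {"slide": [0, 0, 0.006], "spin": 0, "gripper": -1}
    - {"slide": [0, 0, 0.009], "spin": 0, "gripper": -1}
    - {"slide": [0, 0, 0.011], "spin": 0, "gripper": -1}
    - {"slide": [0, 0, 0.011], "spin": 0, "gripper": -1}

```text
t: 8.63
tool_pos: [0.4431, 0.0974, 0.1472]
tool_rot: [-0.385, 3.117, -0.0]
contact_force: [-4.1, -1.0, 8.3]
opening: 0.016
grip_force: 99.2
```

```bash
python3 -c "
from st import *
bx()"
```

```text
t 8.6333 box -0.12111748120845911 0.0007817435276084791 pos [0.4431 0.0974 0.1472] phi 194.08747439826607 F [-4.0934 -0.9683  8.2592] op 0.01600316028503095 gf 99.20505166053772 wt [0.104  0.0425 0.0039]
```

arm_command:
  increments:
    - {"slide": [-0.008, 0, -0.001], "spin": 0, "gripper": -1}
    - {"slide": [-0.016, 0, -0.001], "spin": 0, "gripper": -1}
    - {"slide": [-0.024, 0, -0.001], "spin": 0, "gripper": -1}
    - {"slide": [-0.032, 0, -0.001], "spin": 0, "gripper": -1}
    - {"slide": [-0.04, 0, -0.001], "spin": 0, "gripper": -1}
    - {"slide": [-0.048, 0, -0.001], "spin": 0, "gripper": -1}
    - {"slide": [-0.056, 0, -0.001], "spin": 0, "gripper": -1}
    - {"slide": [-0.064, 0, -0.001], "spin": 0, "gripper": -1}

```text
t: 9.3
tool_pos: [0.505, 0.1127, 0.1493]
tool_rot: [0.385, -3.115, 0.001]
contact_force: [-11.3, -2.6, 18.1]
opening: 0.0164
grip_force: 100.6
```

Run:
```python
from st import *
bx()
a=cap('top','top3')['frame'];b=cap('side','side3')['frame']
im=np.hstack([cv2.resize(a[145:300,265:375],None,fx=3.6,fy=3.6,interpolation=2),cv2.resize(b[205:313,270:380],None,fx=3.6,fy=558/108,interpolation=2)])
cv2.imwrite('pics/m4.png',im[:,:,::-1]);print(im.shape)
```

```text
t 9.3 box -0.05728132093274227 0.0007064801844768771 pos [0.505  0.1127 0.1493] phi 194.09119344004117 F [-11.2856  -2.6099  18.0657] op 0.016383172675543074 gf 100.56408405303955 wt [-0.3807  1.5994  0.0156]
(558, 792, 3)
```

View pics/m4.png

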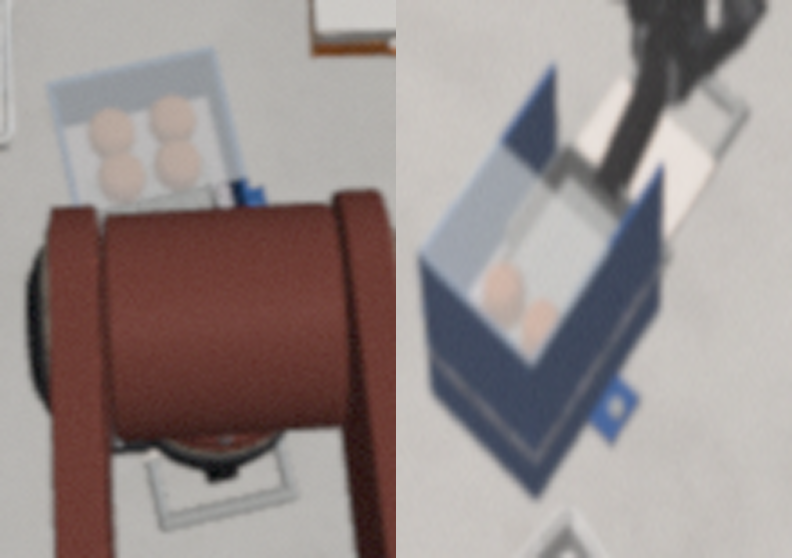

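Run:
```python
from h import *
B=np.array([.5608,.1259]);c,sn=np.cos(.244),np.sin(.244);f=lambda q:np.c_[(q[:,:2]-B)@[c,sn],(q[:,:2]-B)@[-sn,c]]
T=load('top3')
gt=lambda a:[[(u+.5)/3.6-.5+265,(v+.5)/3.6-.5+145] for u,v in a]
print(f(atz(T,gt([[111,130],[174,118],[122,176],[179,161]]),.066)))
print('line',f(atz(T,gt([[105,212],[215,187]]),.041)),f(atz(T,gt([[105,212],[215,187]]),.114)))
```

```text
[[ 0.1076  0.0152]
 [ 0.1066 -0.0188]
 [ 0.0817  0.015 ]
 [ 0.083  -0.0161]]
line [[ 0.0711  0.0276]
 [ 0.0713 -0.0334]] [[ 0.0524  0.0286]
 [ 0.0526 -0.0274]]
```

Picture: the cylinders are now in two rows, touching each other and the back wall (rows at box x of about 82 and 107 mm), with the lip just under the front row. The press-down force has risen to 18 N, so I'll ease it off and push on slowly.

arm_command:
  increments:
    - {"slide": [0, 0, -0.002], "spin": 0, "gripper": -1}
    - {"slide": [-0.004, 0, -0.002], "spin": 0, "gripper": -1}
    - {"slide": [-0.008, 0, -0.002], "spin": 0, "gripper": -1}
    - {"slide": [-0.012, 0, -0.002], "spin": 0, "gripper": -1}
    - {"slide": [-0.012, 0, -0.002], "spin": 0, "gripper": -1}

```text
t: 9.82
tool_pos: [0.5157, 0.1155, 0.1498]
tool_rot: [0.385, -3.112, 0.001]
contact_force: [-10.3, -3.1, 13.1]
opening: 0.0163
grip_force: 99.7
```

Run:
```python
from st import *
bx()
```

```text
t 9.8167 box -0.04632402058465357 0.0007865407176446682 pos [0.5157 0.1155 0.1498] phi 194.08777836419415 F [-10.2857  -3.0994  13.119 ] op 0.016327289337819993 gf 99.67021107673645 wt [-0.3723  1.6656  0.0245]
```

arm_command:
  increments:
    - {"slide": [-0.004, 0, -0.001], "spin": 0, "gripper": -1}
    - {"slide": [-0.008, 0, -0.001], "spin": 0, "gripper": -1}
    - {"slide": [-0.012, 0, -0.001], "spin": 0, "gripper": -1}
    - {"slide": [-0.012, 0, -0.001], "spin": 0, "gripper": -1}

```text
t: 10.15
tool_pos: [0.5284, 0.1187, 0.1496]
tool_rot: [0.385, -3.117, 0.0]
contact_force: [-1.6, -1.0, 2.9]
opening: 0.0165
grip_force: 98.4
```

Run:
```python
from st import *
bx()
a=cap('top','top4')['frame'];b=cap('side','side4')['frame']
im=np.hstack([cv2.resize(a[150:220,270:360],None,fx=4,fy=4,interpolation=2),cv2.resize(b[230:300,270:360],None,fx=4.8,fy=4,interpolation=2)])
cv2.imwrite('pics/m5.png',im[:,:,::-1]);print(im.shape)
```

```text
t 10.15 box -0.03321258905995262 0.0008282631687830441 pos [0.5284 0.1187 0.1496] phi 194.06679771947714 F [-1.6282 -0.9758  2.8611] op 0.016520939300880822 gf 98.37835192680359 wt [-0.1622  0.4384  0.0026]
(280, 792, 3)
```

View pics/m5.png

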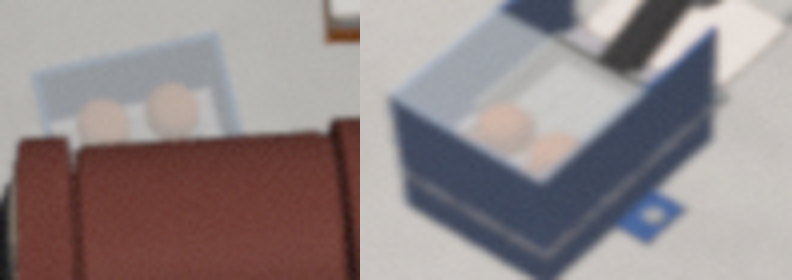

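Picture: the rear two cylinders stay against the back wall ((103,123) and (172,110) in the top crop). The front two are on the pan and the force has fallen to 3 N. I keep going until the lip meets the back wall.

arm_command:
  increments:
    - {"slide": [-0.003, 0, 0], "spin": 0, "gripper": -1}
    - {"slide": [-0.006, 0, 0], "spin": 0, "gripper": -1}
    - {"slide": [-0.006, 0, 0], "spin": 0, "gripper": -1}

```text
t: 10.5
tool_pos: [0.5343, 0.1201, 0.1496]
tool_rot: [0.385, -3.118, -0.0]
contact_force: [-2.1, -0.7, 2.4]
opening: 0.0164
grip_force: 98.3
```

arm_command:
  increments:
    - {"slide": [-0.003, 0, 0], "spin": 0, "gripper": -1}
    - {"slide": [-0.003, 0, 0], "spin": 0, "gripper": -1}

```text
t: 10.67
tool_pos: [0.5352, 0.1204, 0.1496]
tool_rot: [0.384, -3.11, 0.001]
contact_force: [-13.8, -4.1, 10.3]
opening: 0.0164
grip_force: 99.4
```

Run:
```python
from st import *
bx()
```

```text
t 10.6667 box -0.026134485047256555 0.000820277646332945 pos [0.5352 0.1204 0.1496] phi 194.08365445755663 F [-13.7626  -4.1305  10.3336] op 0.016381036597513957 gf 99.42316174507141 wt [-0.5653  1.8425 -0.0495]
```

The force jumped to 14 N with TCP at box x = -26 mm, so the lip is on the back wall. Next I lift gently and pull out.

arm_command:
  increments:
    - {"slide": [0.002, 0, 0], "spin": 0, "gripper": -1}
    - {"slide": [0.003, 0, -0.002], "spin": 0, "gripper": -1}
    - {"slide": [0.003, 0, -0.006], "spin": 0, "gripper": -1}
    - {"slide": [0.003, 0, -0.01], "spin": 0, "gripper": -1}
    - {"slide": [0.003, 0, -0.014], "spin": 0, "gripper": -1}
    - {"slide": [0.003, 0, -0.017], "spin": 0, "gripper": -1}
    - {"slide": [0.003, 0, -0.018], "spin": 0, "gripper": -1}
  newtons: 120

```text
t: 11.25
tool_pos: [0.5346, 0.1201, 0.1687]
tool_rot: [-0.385, 3.117, -0.0]
contact_force: [0.4, 0.4, -2.4]
opening: 0.0161
grip_force: 117.4
```

Run:
```python
from st import *
bx(); cap('top','top5');cap('side','side5')
# reddish-brown blob report in side view within box area
d=load('side5');h=cv2.cvtColor(d['frame'],cv2.COLOR_RGB2HSV)
for n in('side0','side4','side5'):
    d=load(n);f=d['frame'].astype(int);m=((f[...,0]-f[...,2]>25)).astype(np.uint8);m[:205]=0;m[320:]=0;m[:,:265]=0;m[:,400:]=0
    k,l,st_,c=cv2.connectedComponentsWithStats(m);print(n,[(*c[i].round(1),st_[i,4]) for i in range(1,k) if st_[i,4]>8])
```

```text
t 11.25 box -0.026777061480393403 0.0007362894686645388 pos [0.5346 0.1201 0.1687] phi 194.068965969415 F [ 0.4318  0.3543 -2.3553] op 0.01610572190841709 gf 117.40089654922485 wt [-0.0151  0.2616  0.0369]
side0 [(np.float64(301.5), np.float64(257.5), np.int32(54)), (np.float64(311.1), np.float64(265.0), np.int32(35))]
side4 [(np.float64(299.3), np.float64(260.0), np.int32(61)), (np.float64(309.2), np.float64(266.7), np.int32(46))]
side5 [(np.float64(297.7), np.float64(256.8), np.int32(85)), (np.float64(308.1), np.float64(264.2), np.int32(89))]
```

arm_command:
  increments:
    - {"slide": [0.003, 0, 0], "spin": 0, "gripper": -1}
    - {"slide": [0.008, 0, 0], "spin": 0, "gripper": -1}
    - {"slide": [0.015, 0, 0], "spin": 0, "gripper": -1}
    - {"slide": [0.024, 0, 0], "spin": 0, "gripper": -1}
    - {"slide": [0.033, 0, 0], "spin": 0, "gripper": -1}
    - {"slide": [0.042, 0, 0], "spin": 0, "gripper": -1}
    - {"slide": [0.051, 0, 0], "spin": 0, "gripper": -1}
    - {"slide": [0.06, 0, 0], "spin": 0, "gripper": -1}

```text
t: 12.02
tool_pos: [0.4749, 0.1052, 0.1679]
tool_rot: [0.385, -3.118, -0.0]
contact_force: [0.4, -0.4, -2.9]
opening: 0.0158
grip_force: 117.5
```

arm_command:
  increments:
    - {"slide": [0.01, 0, 0], "spin": 0, "gripper": -1}
    - {"slide": [0.02, 0, 0], "spin": 0, "gripper": -1}
    - {"slide": [0.03, 0, 0], "spin": 0, "gripper": -1}
    - {"slide": [0.04, 0, 0], "spin": 0, "gripper": -1}
    - {"slide": [0.05, 0, 0], "spin": 0, "gripper": -1}
    - {"slide": [0.059, 0, 0], "spin": 0, "gripper": -1}
    - {"slide": [0.067, 0, 0], "spin": 0, "gripper": -1}
    - {"slide": [0.073, 0, 0], "spin": 0, "gripper": -1}

```text
t: 12.68
tool_pos: [0.4042, 0.0875, 0.1678]
tool_rot: [-0.385, 3.118, -0.0]
contact_force: [-0.4, -0.9, -2.7]
opening: 0.0158
grip_force: 117.5
```

Run:
```python
from st import *
bx(); cap('top','top6');cap('side','side6')
for n in('side5','side6'):
    d=load(n);f=d['frame'].astype(int);m=((f[...,0]-f[...,2]>25)).astype(np.uint8);m[:180]=0;m[320:]=0;m[:,:265]=0;m[:,420:]=0
    k,l,st_,c=cv2.connectedComponentsWithStats(m);print(n,[(*c[i].round(1),st_[i].tolist()) for i in range(1,k) if st_[i,4]>8])
```

```text
t 12.6833 box -0.16125668815309874 0.000615761112054726 pos [0.4042 0.0875 0.1678] phi 194.06043837992598 F [-0.4221 -0.8697 -2.733 ] op 0.015796163346196608 gf 117.52050876617432 wt [-0.0486  0.2049  0.0326]
side5 [(np.float64(297.7), np.float64(256.8), [289, 252, 16, 11, 85]), (np.float64(308.1), np.float64(264.2), [301, 259, 14, 13, 89])]
side6 [(np.float64(339.0), np.float64(224.5), [324, 212, 30, 26, 467])]
```

Run:
```python
from h import *
from scipy.optimize import least_squares
d=load('top6');g=cv2.cvtColor(d['frame'],cv2.COLOR_RGB2GRAY)
c=cv2.HoughCircles(cv2.resize(g[255:345,390:480],None,fx=4,fy=4,interpolation=2),cv2.HOUGH_GRADIENT,1,20,param1=80,param2=25,minRadius=90,maxRadius=130)
for q in c[0][:4]:
    u,v=q[0]/4+390,q[1]/4+255; print('circle',u,v,q[2]/4,atz(d,[[u,v]],.072)[0])
th=np.linspace(0,6.28,60,endpoint=False)
for x,y in((.436,-.09),(.438,-.088)):
    p=proj(d,np.c_[x+.054*np.cos(th),y+.054*np.sin(th),np.full(60,.072)]);print(p.min(0),p.max(0))
print('micro',atz(d,[[458,258],[458,185],[545,268]],[.03,.03,.03]))
```

```text
circle 434.375 303.125 27.4 [ 0.434  -0.0911  0.072 ]
circle 426.625 304.375 24.725 [ 0.4316 -0.0768  0.072 ]
circle 431.375 298.875 31.8 [ 0.4416 -0.0858  0.072 ]
circle 438.875 300.125 32.35 [ 0.4395 -0.0995  0.072 ]
[404.2074 272.3458] [463.096  332.2167]
[403.0939 271.2448] [461.9747 331.0772]
micro [[ 0.523  -0.1505  0.03  ]
 [ 0.6702 -0.1565  0.03  ]
 [ 0.5057 -0.3229  0.03  ]]
```

arm_command:
  increments:
    - {"slide": [0, 0, -0.004], "spin": 2, "gripper": -1}
    - {"slide": [0, 0, -0.012], "spin": 6, "gripper": -1}
    - {"slide": [0, 0, -0.024], "spin": 12, "gripper": -1}
    - {"slide": [0, 0, -0.038], "spin": 18, "gripper": -1}
    - {"slide": [0, 0, -0.052], "spin": 24, "gripper": -1}
    - {"slide": [0, 0, -0.066], "spin": 30, "gripper": -1}
    - {"slide": [0, 0, -0.076], "spin": 36, "gripper": -1}
    - {"slide": [0, 0, -0.081], "spin": 42, "gripper": -1}

```text
t: 13.45
tool_pos: [0.4062, 0.0879, 0.251]
tool_rot: [0.765, 3.043, 0.002]
contact_force: [0.2, 0.8, -2.1]
opening: 0.0161
grip_force: 117.4
```

arm_command:
  increments:
    - {"slide": [-0.002, -0.002, 0], "spin": 6, "gripper": -1}
    - {"slide": [-0.007, -0.005, 0], "spin": 12, "gripper": -1}
    - {"slide": [-0.015, -0.011, 0], "spin": 18, "gripper": -1}
    - {"slide": [-0.024, -0.018, 0], "spin": 24, "gripper": -1}
    - {"slide": [-0.034, -0.025, 0], "spin": 30, "gripper": -1}
    - {"slide": [-0.044, -0.032, 0], "spin": 36, "gripper": -1}
    - {"slide": [-0.053, -0.039, 0], "spin": 42, "gripper": -1}
    - {"slide": [-0.06, -0.045, 0], "spin": 48, "gripper": -1}

```text
t: 14.12
tool_pos: [0.4379, 0.0193, 0.2491]
tool_rot: [1.939, 2.471, 0.002]
contact_force: [0.1, 0.8, -1.5]
opening: 0.016
grip_force: 117.5
```

arm_command:
  increments:
    - {"slide": [0, 0, 0], "spin": 5, "gripper": -1}
    - {"slide": [0, 0, 0], "spin": 9, "gripper": -1}
    - {"slide": [0, 0, 0], "spin": 12, "gripper": -1}
    - {"slide": [0, 0, 0], "spin": 14, "gripper": -1}
    - {"slide": [0, 0, 0], "spin": 14, "gripper": -1}
    - {"slide": [0, 0, 0], "spin": 14, "gripper": -1}

```text
t: 14.62
tool_pos: [0.4375, 0.0199, 0.249]
tool_rot: [2.219, 2.224, 0.001]
contact_force: [-1.1, -0.4, -2.5]
opening: 0.0157
grip_force: 117.4
```

```bash
cat >> st.py <<'E'
def blobs(n,x0,x1,y0,y1,thr=25):
    f=load(n)['frame'].astype(int);m=((f[...,0]-f[...,2]>thr)).astype(np.uint8);k=np.zeros_like(m);k[y0:y1,x0:x1]=m[y0:y1,x0:x1]
    K_,l,s,c=cv2.connectedComponentsWithStats(k);print(n,[(c[i].round(1).tolist(),s[i].tolist()) for i in range(1,K_) if s[i,4]>8])
E
python3 - <<'E'
from st import *
bx(); cap('top','top7');cap('side','side7'); blobs('side7',262,440,100,320); blobs('side0',262,440,100,320)
P=np.array([[.436-.034,.02-.148,.139],[.436+.034,.02-.148,.139],[.436,-.09,.072]]);print(proj(load('side7'),P))
E
```

```text
t 14.6167 box -0.14527459940519175 -0.0730250280526823 pos [0.4375 0.0199 0.249 ] phi 90.11617686582005 F [-1.064  -0.3814 -2.4776] op 0.015747265456169536 gf 117.44791388511658 wt [ 0.2291  0.0817 -0.0169]
side7 [([432.8, 118.9], [424, 100, 16, 41, 504]), ([310.7, 126.8], [298, 116, 27, 24, 380])]
side0 [([433.3, 131.3], [425, 124, 15, 17, 145]), ([301.5, 257.5], [298, 254, 9, 8, 54]), ([311.1, 265.0], [308, 262, 8, 7, 35])]
[[316.449  120.9238]
 [293.7618 133.1434]
 [315.1016 155.3297]]
```

arm_command:
  increments:
    - {"slide": [0, 0, 0], "spin": 0, "gripper": -1}
    - {"slide": [0, 0, 0], "spin": 0, "gripper": -1}
  newtons: 50

```text
t: 14.88
tool_pos: [0.4372, 0.0199, 0.2489]
tool_rot: [2.22, 2.223, 0.0]
contact_force: [-0.3, -0.1, -2.3]
opening: 0.0159
grip_force: 117.4
```

arm_command:
  increments:
    - {"slide": [0, 0, 0], "spin": 0, "gripper": -1}
    - {"slide": [0, 0, 0], "spin": 0, "gripper": -1}
  newtons: 35

```text
t: 15.05
tool_pos: [0.4372, 0.0199, 0.2489]
tool_rot: [2.22, 2.223, 0.0]
contact_force: [0.1, 0.1, -2.4]
opening: 0.0158
grip_force: 117.5
```

Run:
```python
from st import *
bx(); cap('side','side8'); blobs('side8',262,400,100,320)
```

```text
t 15.05 box -0.14558390999334334 -0.07294365249226643 pos [0.4372 0.0199 0.2489] phi 90.07694209928532 F [ 0.0936  0.103  -2.357 ] op 0.015774098176582516 gf 117.54725933074951 wt [ 0.1972  0.0522 -0.0825]
side8 [([310.9, 126.6], [298, 115, 27, 25, 386])]
```

arm_command:
  increments:
    - {"slide": [0, 0, 0], "spin": 0, "gripper": -0.9}
    - {"slide": [0, 0, 0], "spin": 0, "gripper": -0.9}
    - {"slide": [0, 0, 0], "spin": 0, "gripper": -0.8}
    - {"slide": [0, 0, 0], "spin": 0, "gripper": -0.8}
  newtons: 25

```text
t: 15.43
tool_pos: [0.4371, 0.0199, 0.2489]
tool_rot: [-2.22, -2.223, -0.0]
contact_force: [-0.3, 0.3, -2.4]
opening: 0.0162
grip_force: 117.4
```

Run:
```python
from st import *
bx(); cap('side','side9'); blobs('side9',262,400,100,320)
```

```text
t 15.4333 box -0.14560654141193252 -0.07299928769549466 pos [0.4371 0.0199 0.2489] phi 90.06716723481571 F [-0.3027  0.3135 -2.3533] op 0.01617250415560136 gf 117.40920424461365 wt [ 0.162  -0.0097  0.0433]
side9 [([310.9, 126.6], [298, 115, 27, 25, 384])]
```

arm_command:
  increments:
    - {"slide": [0, 0, 0], "spin": 0, "gripper": -0.7}
  newtons: 20

```text
t: 15.57
tool_pos: [0.4371, 0.0199, 0.2489]
tool_rot: [2.22, 2.223, 0.0]
contact_force: [0.1, -1.0, -1.3]
opening: 0.0163
grip_force: 117.5
```

arm_command:
  increments:
    - {"slide": [0, 0, 0], "spin": 0, "gripper": -0.66}

```text
t: 15.65
tool_pos: [0.4371, 0.0199, 0.2489]
tool_rot: [-2.22, -2.223, -0.0]
contact_force: [0.3, -0.3, -2.2]
opening: 0.0162
grip_force: 117.5
```

arm_command:
  increments:
    - {"slide": [0, 0, 0], "spin": 0, "gripper": -0.64}

```text
t: 15.73
tool_pos: [0.4371, 0.0199, 0.2489]
tool_rot: [2.22, 2.223, -0.0]
contact_force: [-0.4, 0.3, -2.7]
opening: 0.0164
grip_force: 117.4
```

The gripper keeps its grip when the limit is lowered, so it has to open and close again to hold lightly. I'll rest the pan across the jar rim first so nothing can drop, and re-grip there at 20 N.

arm_command:
  increments:
    - {"slide": [0, 0, 0.006], "spin": 0, "gripper": -1}
    - {"slide": [0, 0, 0.016], "spin": 0, "gripper": -1}
    - {"slide": [0, 0, 0.028], "spin": 0, "gripper": -1}
    - {"slide": [0, 0, 0.04], "spin": 0, "gripper": -1}
    - {"slide": [0, 0, 0.051], "spin": 0, "gripper": -1}
    - {"slide": [0, 0, 0.058], "spin": 0, "gripper": -1}
    - {"slide": [0, 0, 0.061], "spin": 0, "gripper": -1}
    - {"slide": [0, 0, 0.061], "spin": 0, "gripper": -1}

```text
t: 16.4
tool_pos: [0.4365, 0.02, 0.1865]
tool_rot: [-2.219, -2.221, 0.002]
contact_force: [-0.9, -0.4, -2.8]
opening: 0.016
grip_force: 117.4
```

arm_command:
  increments:
    - {"slide": [0, 0, 0.002], "spin": 0, "gripper": -1}
    - {"slide": [0, 0, 0.003], "spin": 0, "gripper": -1}

```text
t: 16.57
tool_pos: [0.4376, 0.0198, 0.1855]
tool_rot: [2.219, 2.222, 0.001]
contact_force: [0.3, -0.1, -3.2]
opening: 0.0164
grip_force: 117.4
```

Run:
```python
from st import *
bx()
```

```text
t 16.5667 box -0.1451648306434097 -0.07317400644621153 pos [0.4376 0.0198 0.1855] phi 90.06479319525786 F [ 0.3098 -0.1446 -3.1555] op 0.016427046949407515 gf 117.42461085319519 wt [ 0.2463 -0.0061  0.0224]
```

arm_command:
  increments:
    - {"slide": [0, 0, 0.002], "spin": 0, "gripper": -1}
    - {"slide": [0, 0, 0.002], "spin": 0, "gripper": -1}

```text
t: 16.73
tool_pos: [0.4372, 0.0199, 0.183]
tool_rot: [2.22, 2.223, 0.0]
contact_force: [-0.5, 0.5, -2.6]
opening: 0.016
grip_force: 117.4
```

arm_command:
  increments:
    - {"slide": [0, 0, 0.002], "spin": 0, "gripper": -1}
    - {"slide": [0, 0, 0.002], "spin": 0, "gripper": -1}

```text
t: 16.9
tool_pos: [0.4376, 0.0199, 0.1816]
tool_rot: [2.219, 2.222, 0.001]
contact_force: [0.4, 0.2, 0.3]
opening: 0.016
grip_force: 118.2
```

arm_command:
  increments:
    - {"slide": [0, 0, 0], "spin": 0, "gripper": -0.52}
    - {"slide": [0, 0, 0], "spin": 0, "gripper": -1}
    - {"slide": [0, 0, 0], "spin": 0, "gripper": -1}
    - {"slide": [0, 0, 0], "spin": 0, "gripper": -1}
  newtons: 20

```text
t: 17.23
tool_pos: [0.4375, 0.0198, 0.1814]
tool_rot: [2.219, 2.222, 0.001]
contact_force: [-0.4, -0.5, 2.0]
opening: 0.0178
grip_force: 25.7
```

Run:
```python
from st import *
bx(); cap('side','side10'); blobs('side10',262,400,100,320); cap('top','top10')
for n in ('side9','side10'):
  f=load(n)['frame'][95:175,285:350]; print(f.mean())
```

```text
t 17.2333 box -0.14531969480278462 -0.07318054832245097 pos [0.4375 0.0198 0.1814] phi 90.07203830935647 F [-0.3573 -0.517   1.9521] op 0.01775547106406842 gf 25.727351903915405 wt [-0.1094  0.0108 -0.0207]
side10 [([339.6, 109.8], [328, 100, 33, 19, 262]), ([311.5, 147.8], [299, 137, 26, 23, 356])]
122.66717948717948
123.22141025641025
```

arm_command:
  increments:
    - {"slide": [0.002, 0, -0.003], "spin": 0, "gripper": -1}
    - {"slide": [0.005, 0, -0.005], "spin": 0, "gripper": -1}
    - {"slide": [0.008, 0, -0.008], "spin": 0, "gripper": -1}
    - {"slide": [0.01, 0, -0.011], "spin": 0, "gripper": -1}

```text
t: 17.67
tool_pos: [0.4367, 0.0304, 0.1916]
tool_rot: [-2.219, -2.222, 0.001]
contact_force: [0.1, -0.1, -2.1]
opening: 0.0177
grip_force: 25.2
```

Run:
```python
from st import *
bx(); cap('side','side11'); blobs('side11',285,325,100,320)
```

```text
t 17.6667 box -0.14348923576175063 -0.06269035106187329 pos [0.4367 0.0304 0.1916] phi 90.07548877762139 F [ 0.1133 -0.1244 -2.1001] op 0.01770525387700634 gf 25.21520644426346 wt [ 0.2268 -0.0064  0.0254]
side11 [([313.6, 147.6], [301, 137, 24, 23, 338])]
```

Run:
```python
from st import *
d=load('side11');a=np.array([.437,-.09,.09]);print(np.diff(proj(d,[a,a+[0,.0105,.0102],a+[0,.0105,0]]),axis=0))
```

```text
[[ 2.5077 -0.3976]
 [ 0.0595  2.9001]]
```

arm_command:
  increments:
    - {"slide": [0, 0, -0.005], "spin": 0, "gripper": -1}
    - {"slide": [0, 0, -0.014], "spin": 0, "gripper": -1}
    - {"slide": [0, 0, -0.025], "spin": 0, "gripper": -1}
    - {"slide": [0, 0, -0.037], "spin": 0, "gripper": -1}
    - {"slide": [0, 0, -0.047], "spin": 0, "gripper": -1}
    - {"slide": [0, 0, -0.054], "spin": 0, "gripper": -1}
    - {"slide": [0, 0, -0.054], "spin": 0, "gripper": -1}

```text
t: 18.3
tool_pos: [0.4383, 0.0297, 0.2488]
tool_rot: [2.218, 2.22, 0.005]
contact_force: [0.6, -1.2, -1.9]
opening: 0.0175
grip_force: 25.2
```

Run:
```python
from st import *
bx(); cap('side','side12'); blobs('side12',285,325,100,320);cap('top','top12')
```

```text
t 18.3 box -0.14214337685890832 -0.06371127892586817 pos [0.4383 0.0297 0.2488] phi 90.06483202678636 F [ 0.5764 -1.2058 -1.8881] op 0.017518645637522316 gf 25.22582083940506 wt [ 0.2495 -0.0195  0.0385]
side12 [([312.4, 130.8], [300, 120, 25, 24, 358])]
```

25 N still holds the scoop level. I'll set it back on the rim and re-grip lightly at the very end of the handle, where the leverage is greater and the pad contact smaller, so the pan will tip when lifted.

arm_command:
  increments:
    - {"slide": [-0.002, 0, 0.008], "spin": 0, "gripper": -1}
    - {"slide": [-0.005, 0, 0.02], "spin": 0, "gripper": -1}
    - {"slide": [-0.008, 0, 0.034], "spin": 0, "gripper": -1}
    - {"slide": [-0.01, 0, 0.047], "spin": 0, "gripper": -1}
    - {"slide": [-0.01, 0, 0.056], "spin": 0, "gripper": -1}
    - {"slide": [-0.01, 0, 0.062], "spin": 0, "gripper": -1}
    - {"slide": [-0.01, 0, 0.0655], "spin": 0, "gripper": -1}
    - {"slide": [-0.01, 0, 0.0655], "spin": 0, "gripper": -1}

```text
t: 19.07
tool_pos: [0.4369, 0.02, 0.1804]
tool_rot: [-2.22, -2.221, 0.002]
contact_force: [-1.6, -0.1, 0.6]
opening: 0.0174
grip_force: 25.6
```

Run:
```python
from st import *
bx()
```

```text
t 19.0667 box -0.1458125856065632 -0.0728241451646553 pos [0.4369 0.02   0.1804] phi 90.04220784918624 F [-1.6232 -0.1396  0.6147] op 0.017368777290131657 gf 25.60275971889496 wt [-0.0134  0.2949 -0.1604]
```

arm_command:
  increments:
    - {"slide": [0, 0, 0], "spin": 0, "gripper": -0.4}
    - {"slide": [0, 0, 0], "spin": 0, "gripper": -0.4}
    - {"slide": [0.012, 0, -0.008], "spin": 0, "gripper": -0.4}
    - {"slide": [0.026, 0, -0.016], "spin": 0, "gripper": -0.4}
    - {"slide": [0.031, 0, -0.02], "spin": 0, "gripper": -0.4}
    - {"slide": [0.031, 0, -0.02], "spin": 0, "gripper": -0.4}
    - {"slide": [0.031, 0, -0.02], "spin": 0, "gripper": -0.55}
    - {"slide": [0.031, 0, -0.02], "spin": 0, "gripper": -1}
  newtons: 20

```text
t: 19.73
tool_pos: [0.4371, 0.0508, 0.2003]
tool_rot: [-2.22, -2.223, -0.001]
contact_force: [1.0, 2.1, 1.3]
opening: 0.0175
grip_force: 19.5
```

arm_command:
  increments:
    - {"slide": [0, 0, 0], "spin": 0, "gripper": -1}
    - {"slide": [0, 0, 0], "spin": 0, "gripper": -1}

```text
t: 19.9
tool_pos: [0.4372, 0.0507, 0.2003]
tool_rot: [-2.221, -2.222, -0.001]
contact_force: [-0.2, 2.6, 1.2]
opening: 0.0168
grip_force: 19.5
```

Run:
```python
from st import *
bx(); cap('side','side13'); blobs('side13',285,325,100,320);cap('top','top13')
```

```text
t 19.9 box -0.13814486469749565 -0.04312038334699514 pos [0.4372 0.0507 0.2003] phi 90.03747915018829 F [-0.1764  2.6343  1.152 ] op 0.01680426405682491 gf 19.47971820831299 wt [ 0.2128 -0.0743  0.0322]
side13 [([311.9, 148.0], [299, 137, 26, 23, 376])]
```

arm_command:
  increments:
    - {"slide": [0.004, 0, -0.003], "spin": 0, "gripper": -1}
    - {"slide": [0.01, 0, -0.006], "spin": 0, "gripper": -1}
    - {"slide": [0.015, 0, -0.01], "spin": 0, "gripper": -1}
    - {"slide": [0.018, 0, -0.014], "spin": 0, "gripper": -1}
    - {"slide": [0.018, 0, -0.016], "spin": 0, "gripper": -1}

```text
t: 20.42
tool_pos: [0.4371, 0.0696, 0.217]
tool_rot: [2.219, 2.224, 0.001]
contact_force: [0.5, -0.1, -1.0]
opening: 0.0169
grip_force: 19.5
```

Run:
```python
from st import *
bx(); d=cap('side','side14'); blobs('side14',285,325,100,320)
a=np.array([.437,-.09,.09]);print(np.diff(proj(d,[a,a+[0,.018,.016]]),axis=0))
```

```text
t 20.4167 box -0.1335987338557472 -0.024741739477695358 pos [0.4371 0.0696 0.217 ] phi 90.12783332761799 F [ 0.4592 -0.0931 -0.9513] op 0.016869548727217888 gf 19.528014063835144 wt [-0.0626  0.0107 -0.0179]
side14 [([316.0, 153.7], [305, 143, 20, 22, 299])]
[[ 4.3351 -0.2585]]
```

The pan has begun to tip, resting on the jar's near rim with its lip inside the jar. I'll raise the handle and follow it forward.

arm_command:
  increments:
    - {"slide": [0, 0, -0.008], "spin": 0, "gripper": -1}
    - {"slide": [0, 0, -0.016], "spin": 0, "gripper": -1}
    - {"slide": [0, 0, -0.024], "spin": 0, "gripper": -1}
    - {"slide": [-0.003, 0, -0.03], "spin": 0, "gripper": -1}
    - {"slide": [-0.006, 0, -0.036], "spin": 0, "gripper": -1}
    - {"slide": [-0.01, 0, -0.042], "spin": 0, "gripper": -1}
    - {"slide": [-0.01, 0, -0.042], "spin": 0, "gripper": -1}

```text
t: 21.05
tool_pos: [0.4377, 0.0583, 0.2602]
tool_rot: [2.22, 2.22, 0.003]
contact_force: [0.1, -0.2, -0.5]
opening: 0.0173
grip_force: 20.1
```

Run:
```python
from st import *
bx(); d=cap('side','side15'); blobs('side15',285,340,100,320); cap('top','top15')
```

```text
t 21.05 box -0.13574772181194347 -0.035889496804082086 pos [0.4377 0.0583 0.2602] phi 90.01281312929977 F [ 0.0854 -0.1995 -0.4693] op 0.017333845466107636 gf 20.07330358028412 wt [ 0.169   0.0625 -0.0246]
side15 [([321.7, 155.9], [311, 148, 21, 15, 191]), ([306.5, 165.5], [303, 163, 8, 6, 37])]
```

arm_command:
  increments:
    - {"slide": [-0.004, 0, -0.006], "spin": 0, "gripper": -1}
    - {"slide": [-0.008, 0, -0.012], "spin": 0, "gripper": -1}
    - {"slide": [-0.01, 0, -0.018], "spin": 0, "gripper": -1}
    - {"slide": [-0.01, 0, -0.022], "spin": 0, "gripper": -1}
    - {"slide": [-0.01, 0, -0.022], "spin": 0, "gripper": -1}

```text
t: 21.57
tool_pos: [0.4377, 0.0487, 0.2821]
tool_rot: [2.219, 2.221, 0.003]
contact_force: [0.2, -0.1, -0.8]
opening: 0.0172
grip_force: 20.1
```

Run:
```python
from st import *
bx(); d=cap('side','side16'); blobs('side16',285,340,100,320); cap('top','top16'); blobs('top16',395,470,265,340);blobs('top15',395,470,265,340)
```

```text
t 21.5667 box -0.13808314558860757 -0.045164654208953194 pos [0.4377 0.0487 0.2821] phi 90.04599760684654 F [ 0.2476 -0.0947 -0.8038] op 0.017240448951833097 gf 20.0821316242218 wt [ 0.0091 -0.0192  0.0266]
side16 [([309.6, 164.9], [298, 160, 26, 10, 144])]
top16 [([433.2, 296.0], [395, 265, 75, 75, 4534])]
top15 [([425.2, 296.6], [395, 265, 60, 75, 3595])]
```

Run:
```python
from h import *
a=load('top16')['frame'];b=load('side16')['frame']
im=np.hstack([cv2.resize(a[255:350,385:480],None,fx=4,fy=4.4,interpolation=2),cv2.resize(b[100:195,270:370],None,fx=4.1,fy=4.4,interpolation=2)])
cv2.imwrite('pics/m6.png',im[:,:,::-1]);print(im.shape)
```

```text
(418, 790, 3)
```

View pics/m6.png

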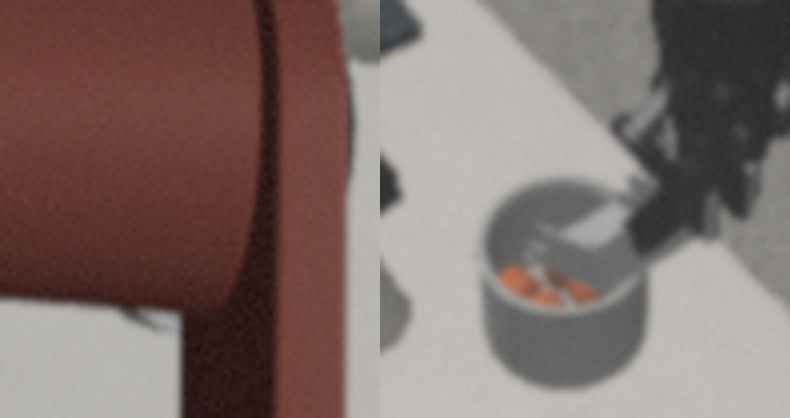

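Picture (side crop): the cylinders lie on the jar floor at about (515–590, 280–295), the scoop pan is empty and the jar is upright. I withdraw and carry the scoop left to lay it down.

arm_command:
  increments:
    - {"slide": [0, 0, -0.01], "spin": 0, "gripper": -1}
    - {"slide": [0, 0, -0.025], "spin": 0, "gripper": -1}
    - {"slide": [0, 0, -0.04], "spin": 0, "gripper": -1}
    - {"slide": [0, 0, -0.055], "spin": 0, "gripper": -1}
    - {"slide": [0, 0, -0.07], "spin": 0, "gripper": -1}
    - {"slide": [0, 0, -0.08], "spin": 0, "gripper": -1}
    - {"slide": [0, 0, -0.08], "spin": 0, "gripper": -1}

```text
t: 22.25
tool_pos: [0.4379, 0.0489, 0.3635]
tool_rot: [2.217, 2.22, 0.005]
contact_force: [0.1, -0.8, -0.8]
opening: 0.0172
grip_force: 20.1
```

arm_command:
  increments:
    - {"slide": [0.01, -0.001, 0], "spin": 0, "gripper": -1}
    - {"slide": [0.03, -0.004, 0], "spin": 0, "gripper": -1}
    - {"slide": [0.06, -0.007, 0], "spin": 0, "gripper": -1}
    - {"slide": [0.09, -0.01, 0], "spin": 0, "gripper": -1}
    - {"slide": [0.12, -0.014, 0], "spin": 0, "gripper": -1}
    - {"slide": [0.15, -0.018, 0], "spin": 0, "gripper": -1}
    - {"slide": [0.17, -0.02, 0], "spin": 0, "gripper": -1}
    - {"slide": [0.18, -0.022, 0], "spin": 0, "gripper": -1}

```text
t: 22.92
tool_pos: [0.4136, 0.2314, 0.3587]
tool_rot: [-2.215, -2.225, 0.003]
contact_force: [0.2, 0.1, -1.6]
opening: 0.0169
grip_force: 20.1
```

arm_command:
  increments:
    - {"slide": [0.02, -0.002, 0], "spin": 0, "gripper": -1}
    - {"slide": [0.045, -0.005, 0], "spin": 0, "gripper": -1}
    - {"slide": [0.07, -0.008, 0], "spin": 0, "gripper": -1}
    - {"slide": [0.095, -0.01, 0], "spin": 0, "gripper": -1}
    - {"slide": [0.12, -0.013, 0], "spin": 0, "gripper": -1}
    - {"slide": [0.14, -0.015, 0], "spin": 0, "gripper": -1}
    - {"slide": [0.15, -0.016, 0], "spin": 0, "gripper": -1}
    - {"slide": [0.15, -0.016, 0], "spin": 0, "gripper": -1}

```text
t: 23.58
tool_pos: [0.3981, 0.3799, 0.3592]
tool_rot: [-2.218, -2.225, 0.003]
contact_force: [0.2, -0.7, -1.2]
opening: 0.0167
grip_force: 20.1
```

Run:
```python
from st import *
bx(); cap('side','side17'); blobs('side17',285,340,100,320); cap('top','top17'); blobs('top17',270,480,150,340,18)
# jar rim check vs before
for n in('top0','top17'):
    g=cv2.cvtColor(load(n)['frame'],cv2.COLOR_RGB2GRAY)
    c=cv2.HoughCircles(cv2.resize(g[255:345,390:480],None,fx=4,fy=4,interpolation=2),cv2.HOUGH_GRADIENT,1,400,param1=80,param2=20,minRadius=90,maxRadius=130);print(n,c[0][0]/4+[390,255,0])
```

```text
t 23.5833 box -0.09648656598024365 0.28579516351828904 pos [0.3981 0.3799 0.3592] phi 90.18202247127437 F [ 0.1824 -0.6811 -1.1535] op 0.016744382389097184 gf 20.080921053886414 wt [ 0.1221 -0.0036 -0.0165]
side17 [([312.7, 162.5], [298, 154, 28, 16, 266])]
top17 [([393.7, 157.3], [351, 151, 88, 10, 402]), ([429.1, 193.4], [415, 180, 29, 28, 637]), ([435.8, 294.2], [422, 287, 29, 15, 348]), ([435.7, 312.0], [422, 305, 29, 15, 339])]
top0 [426.625 304.125  24.675]
top17 [434.625 303.125  27.325]
```

Run:
```python
from h import *
d=load('top17');print(atz(d,[[200,363],[128,362],[300,364]],0))
```

```text
[[0.3156 0.3445 0.    ]
 [0.3139 0.4846 0.    ]
 [0.3173 0.1524 0.    ]]
```

arm_command:
  increments:
    - {"slide": [0, 0, 0.02], "spin": 0, "gripper": -1}
    - {"slide": [0, 0, 0.05], "spin": 0, "gripper": -1}
    - {"slide": [0, 0, 0.08], "spin": 0, "gripper": -1}
    - {"slide": [0, 0, 0.105], "spin": 0, "gripper": -1}
    - {"slide": [0, 0, 0.12], "spin": 0, "gripper": -1}
    - {"slide": [0, 0, 0.12], "spin": 0, "gripper": -1}

```text
t: 24.18
tool_pos: [0.3972, 0.3761, 0.2355]
tool_rot: [-2.221, -2.22, 0.014]
contact_force: [-1.3, 0.3, -1.9]
opening: 0.0167
grip_force: 20.1
```

arm_command:
  increments:
    - {"slide": [0.003, 0, 0.012], "spin": 0, "gripper": -1}
    - {"slide": [0.008, 0, 0.024], "spin": 0, "gripper": -1}
    - {"slide": [0.015, 0, 0.036], "spin": 0, "gripper": -1}
    - {"slide": [0.023, 0, 0.048], "spin": 0, "gripper": -1}
    - {"slide": [0.03, 0, 0.06], "spin": 0, "gripper": -1}
    - {"slide": [0.036, 0, 0.07], "spin": 0, "gripper": -1}
    - {"slide": [0.041, 0, 0.078], "spin": 0, "gripper": -1}
    - {"slide": [0.045, 0, 0.085], "spin": 0, "gripper": -1}

```text
t: 24.85
tool_pos: [0.3988, 0.4248, 0.1551]
tool_rot: [2.22, 2.223, 0.001]
contact_force: [0.7, 1.2, 1.1]
opening: 0.0171
grip_force: 20.2
```

Run:
```python
from st import *
bx()
```

```text
t 24.85 box -0.08496279693307077 0.3292125746772595 pos [0.3988 0.4248 0.1551] phi 90.09462463541762 F [0.7157 1.2005 1.1497] op 0.017131854872776416 gf 20.21175116300583 wt [ 0.0159  0.0425 -0.0046]
```

arm_command:
  increments:
    - {"slide": [0.003, 0, 0.006], "spin": 0, "gripper": -1}
    - {"slide": [0.005, 0, 0.012], "spin": 0, "gripper": -1}
    - {"slide": [0.007, 0, 0.018], "spin": 0, "gripper": -1}
    - {"slide": [0.008, 0, 0.023], "spin": 0, "gripper": -1}
    - {"slide": [0.008, 0, 0.026], "spin": 0, "gripper": -1}
    - {"slide": [0.008, 0, 0.026], "spin": 0, "gripper": -1}

```text
t: 25.35
tool_pos: [0.3983, 0.4314, 0.1284]
tool_rot: [2.22, 2.223, -0.003]
contact_force: [0.2, -0.2, -1.1]
opening: 0.0171
grip_force: 20.4
```

Run:
```python
from st import *
bx()
```

```text
t 25.35 box -0.08390430776541954 0.33568013387504503 pos [0.3983 0.4314 0.1284] phi 90.06567586356982 F [ 0.1814 -0.2274 -1.11  ] op 0.017148966443336418 gf 20.420954525470734 wt [-0.1825 -0.0246  0.0183]
```

arm_command:
  increments:
    - {"slide": [0, 0, 0], "spin": 0, "gripper": -0.2}
    - {"slide": [0, 0, 0], "spin": 0, "gripper": 0.2}
    - {"slide": [0, 0, 0], "spin": 0, "gripper": 0.2}
    - {"slide": [0, 0, -0.02], "spin": 0, "gripper": 0.2}
    - {"slide": [0, 0, -0.06], "spin": 0, "gripper": 0.2}
    - {"slide": [0, 0, -0.1], "spin": 0, "gripper": 0.2}
    - {"slide": [0, 0, -0.13], "spin": 0, "gripper": 0.2}
    - {"slide": [0, 0, -0.13], "spin": 0, "gripper": 0.2}

```text
t: 26.02
tool_pos: [0.4013, 0.434, 0.269]
tool_rot: [2.219, 2.222, 0.024]
contact_force: [1.1, 0.9, 2.5]
opening: 0.0516
grip_force: 0.0
```

Run:
```python
from st import *
bx(); d=cap('side','side18'); cap('top','top18')
# dark handle pixels in the side view near the scoop
f=d['frame'].max(2); x=proj(d,[[.398,.30,.0],[.398,.43,.068]]);print(x)
f2=f[200:330,380:520]; k,l,s,c=cv2.connectedComponentsWithStats((f2<60).astype(np.uint8)); print([(c[i]+[380,200],(s[i,:2]+[380,200]).tolist(),s[i,2:].tolist()) for i in range(1,k) if s[i,4]>25])
```

```text
t 26.0167 box -0.08035503772350376 0.33751381352449816 pos [0.4013 0.434  0.269 ] phi 90.06502997813247 F [1.0904 0.8703 2.4668] op 0.05155240593207722 gf 0.0 wt [0.0542 0.012  0.0124]
[[430.5882 268.8617]
 [478.548  293.8699]]
[(array([499.4739, 239.2306]), [475, 204], [45, 69, 1262]), (array([460.7476, 284.6151]), [444, 274], [35, 23, 317])]
```

Run:
```python
from h import *
d=load('side18');print(proj(d,[[.398,.34,.018],[.398,.383,.043],[.398,.426,.068]]))
```

```text
[[444.179  276.7377]
 [460.1097 284.3733]
 [477.142  292.5353]]
```

arm_command:
  increments:
    - {"slide": [-0.165, 0.032, 0], "spin": -14, "gripper": -0.4}
    - {"slide": [-0.165, 0.032, 0], "spin": -14, "gripper": -0.4}
    - {"slide": [-0.165, 0.032, 0], "spin": -14, "gripper": -0.4}
    - {"slide": [-0.165, 0.032, 0], "spin": -14, "gripper": -0.4}
    - {"slide": [-0.165, 0.032, 0], "spin": -14, "gripper": -0.4}
    - {"slide": [-0.165, 0.032, 0], "spin": -14, "gripper": -0.4}

```text
t: 26.62
tool_pos: [0.4306, 0.2646, 0.2574]
tool_rot: [-1.937, -2.472, 0.004]
contact_force: [0.8, -0.4, -0.3]
opening: 0.0259
grip_force: 0.0
```

Run:
```python
from st import *
bx()
```

```text
t 26.6167 box -0.0928547359558215 0.16609898671560827 pos [0.4306 0.2646 0.2574] phi 103.83403634166456 F [ 0.8002 -0.4104 -0.2653] op 0.02591752163179972 gf 0.0 wt [ 0.0221  0.0022 -0.0024]
```

arm_command:
  increments:
    - {"slide": [-0.166, -0.005, 0.055], "spin": 0, "gripper": -0.4}
    - {"slide": [-0.166, -0.005, 0.055], "spin": 0, "gripper": -0.4}
    - {"slide": [-0.166, -0.005, 0.055], "spin": 0, "gripper": -0.4}
    - {"slide": [-0.166, -0.005, 0.055], "spin": 0, "gripper": -0.4}
    - {"slide": [-0.166, -0.005, 0.055], "spin": 0, "gripper": -0.4}
    - {"slide": [-0.166, -0.005, 0.055], "spin": 0, "gripper": -0.4}
    - {"slide": [-0.166, -0.005, 0.055], "spin": 0, "gripper": -0.4}
    - {"slide": [-0.166, -0.005, 0.055], "spin": 0, "gripper": -0.4}

```text
t: 27.28
tool_pos: [0.4664, 0.1062, 0.2046]
tool_rot: [-1.93, -2.478, -0.001]
contact_force: [0.5, 0.4, -0.3]
opening: 0.0258
grip_force: 0.0
```

Run:
```python
from st import *
bx()
```

```text
t 27.2833 box -0.09638760653883793 0.0037156230613093824 pos [0.4664 0.1062 0.2046] phi 104.17288933334103 F [ 0.4945  0.4149 -0.3401] op 0.025821702989930816 gf 0.0 wt [ 0.0377 -0.0218 -0.0494]
```

arm_command:
  increments:
    - {"slide": [0, -0.001, 0.03], "spin": 0, "gripper": -0.4}
    - {"slide": [0, -0.001, 0.06], "spin": 0, "gripper": -0.4}
    - {"slide": [0, -0.001, 0.085], "spin": 0, "gripper": -0.4}
    - {"slide": [0, -0.001, 0.1], "spin": 0, "gripper": -0.4}
    - {"slide": [0, -0.001, 0.108], "spin": 0, "gripper": -0.4}
    - {"slide": [0, -0.001, 0.108], "spin": 0, "gripper": -1}
    - {"slide": [0, -0.001, 0.108], "spin": 0, "gripper": -1}
    - {"slide": [0, -0.001, 0.108], "spin": 0, "gripper": -1}
  newtons: 20

```text
t: 27.95
tool_pos: [0.4646, 0.1053, 0.0968]
tool_rot: [-1.93, -2.475, 0.001]
contact_force: [-5.2, 1.5, -1.9]
opening: 0.0077
grip_force: 21.5
```

Run:
```python
from st import *
bx()
```

```text
t 27.95 box -0.09832166491672366 0.003286587390933529 pos [0.4646 0.1053 0.0968] phi 104.11310443805814 F [-5.2028  1.5056 -1.8626] op 0.007728539369321989 gf 21.50074303150177 wt [ 0.3345  0.833  -0.0362]
```

Bar pinched (opening 7.7 mm, as before). I swing the flap up along its arc.

arm_command:
  increments:
    - {"slide": [0, 0, -0.012], "spin": 0, "gripper": -1}
    - {"slide": [0, 0.002, -0.026], "spin": 0, "gripper": -1}
    - {"slide": [0, 0.008, -0.045], "spin": 0, "gripper": -1}
    - {"slide": [0, 0.02, -0.066], "spin": 0, "gripper": -1}
    - {"slide": [0, 0.038, -0.0835], "spin": 0, "gripper": -1}
    - {"slide": [0, 0.059, -0.096], "spin": 0, "gripper": -1}
    - {"slide": [0, 0.077, -0.102], "spin": 0, "gripper": -1}
    - {"slide": [0, 0.091, -0.104], "spin": 0, "gripper": -1}

```text
t: 28.62
tool_pos: [0.555, 0.1276, 0.2047]
tool_rot: [1.932, 2.477, 0.003]
contact_force: [-39.4, -7.7, 18.5]
opening: 0.0078
grip_force: 24.6
```

arm_command:
  increments:
    - {"slide": [0, 0.002, 0], "spin": 0, "gripper": -1}
    - {"slide": [0, 0.003, 0], "spin": 0, "gripper": -1}

```text
t: 28.78
tool_pos: [0.555, 0.1276, 0.2045]
tool_rot: [-1.928, -2.473, 0.01]
contact_force: [-22.3, -3.6, 20.5]
opening: 0.0077
grip_force: 22.2
```

Run:
```python
from st import *
bx()
```

```text
t 28.7833 box -0.005229906564787735 0.0030883910498454505 pos [0.555  0.1276 0.2045] phi 104.12260705240902 F [-22.3077  -3.5948  20.5458] op 0.007702314142913469 gf 22.23255291581154 wt [-0.5111  3.8854  0.0533]
```

arm_command:
  increments:
    - {"slide": [0, 0, 0], "spin": 0, "gripper": -0.4}
    - {"slide": [0, 0, 0], "spin": 0, "gripper": -0.4}
    - {"slide": [0, 0, 0], "spin": 0, "gripper": -0.4}
    - {"slide": [0, 0, -0.03], "spin": 0, "gripper": -0.4}
    - {"slide": [0, 0, -0.06], "spin": 0, "gripper": -0.4}
    - {"slide": [0, 0, -0.09], "spin": 0, "gripper": -0.4}
    - {"slide": [0, 0, -0.12], "spin": 0, "gripper": -0.4}
    - {"slide": [0, 0, -0.12], "spin": 0, "gripper": -0.4}

```text
t: 29.45
tool_pos: [0.5593, 0.1275, 0.3295]
tool_rot: [1.926, 2.468, 0.016]
contact_force: [0.5, 0.3, 0.6]
opening: 0.0259
grip_force: 0.0
```

arm_command:
  increments:
    - {"slide": [0.06, -0.13, 0], "spin": 0, "gripper": -0.4}
    - {"slide": [0.06, -0.13, 0], "spin": 0, "gripper": -0.4}
    - {"slide": [0.06, -0.13, 0], "spin": 0, "gripper": -0.4}
    - {"slide": [0.06, -0.13, 0], "spin": 0, "gripper": -0.4}
    - {"slide": [0.06, -0.13, 0], "spin": 0, "gripper": -0.4}
    - {"slide": [0.06, -0.13, 0], "spin": 0, "gripper": -0.4}
    - {"slide": [0.06, -0.13, 0], "spin": 0, "gripper": -0.4}

```text
t: 30.03
tool_pos: [0.4165, 0.1538, 0.3208]
tool_rot: [1.932, 2.476, 0.002]
contact_force: [-0.8, 0.5, -0.3]
opening: 0.0258
grip_force: 0.0
```

Run:
```python
from st import *
bx(); d=cap('side','side20'); cap('top','top20')
B=[.5608,.1259,.244]
from fit import world
for th in(0,.1,.2):
    b=[[-6*np.cos(th)-98*np.sin(th),y,40+98*np.cos(th)-6*np.sin(th)] for y in(34,-34)];print(th,proj(d,world(B,b)).round(1).tolist())
s0=load('side0')['frame'].astype(int);s=d['frame'].astype(int)
# rows of the grey bar: darkest pixel along columns between the stems
for n,f in(('t0',s0),('now',s)):
    g=f.sum(2); print(n,[(u,int(200+g[200:226,u].argmin()),int(g[200:226,u].min())) for u in(324,328,332,336,340,344)])
blobs('side20',270,345,100,320);blobs('top20',395,470,180,340)
```

```text
t 30.0333 box -0.1332827239483564 0.06194073112374415 pos [0.4165 0.1538 0.3208] phi 104.05886118111736 F [-0.8272  0.4945 -0.3473] op 0.025782819659821363 gf 0.0 wt [-0.0029  0.0133  0.0127]
0 [[342.6, 225.6], [317.8, 209.9]]
0.1 [[345.3, 223.0], [320.6, 207.4]]
0.2 [[348.0, 220.8], [323.3, 205.2]]
t0 [(324, 224, 421), (328, 212, 432), (332, 214, 448), (336, 217, 432), (340, 220, 444), (344, 222, 433)]
now [(324, 215, 449), (328, 217, 456), (332, 220, 442), (336, 222, 456), (340, 225, 445), (344, 225, 458)]
side20 [([312.7, 162.5], [298, 154, 28, 16, 262])]
top20 [([429.0, 193.3], [415, 180, 29, 28, 622]), ([435.7, 294.2], [422, 287, 29, 15, 336]), ([435.7, 312.1], [422, 305, 29, 15, 316])]
```

```bash
python3 -c "
from station import order
print(order.finish_job())"
```

```text
the job is handed in; nothing more can be done
None
```

The job is handed in at about 30 s of the 72 s allowed, no score was returned, and my last checks showed all four cylinders in the upright jar, the scoop flat on the table, the flap shut and the pot where it started.

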